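# Sanitise the pocket things in the hall

### The job

Run the things out of my pockets through the UV sanitiser: lift its lid off by the knob and set it down flat on the bench, knob up, put every pocket thing that lies on the bench (key fob, earbud case, multi-tool, padlock, bicycle light, whichever are there) into the chamber, and put the lid back on, fully home. Then press the power key, the programme key and the start key in that order, one at a time, each fully down and let up before the next; no key may be pressed while the lid is off, because of the lamp, and the stop key not at all. Leave the notebook, the plant pot and the clothes brush where they are.

Things in the scene. Friction and masses are not known exactly. Their poses are not given: they have to be found in the camera images.
- sanitiser: Fixed white housing, 210 (x) by 310 (y) by 88 mm high, origin at the centre of its underside on the bench, z up. A round open steel-lined chamber is sunk into its top at local y = -58 mm (the robot's right); the dark key deck is at local y = +103 mm (left), four keys in a row along local x with a display window behind them.
- chamber (a point): Centre of the chamber's mouth, level with the housing's flat top (88 mm above the bench); axes as the housing. The chamber is 168 mm in inner diameter and 68 mm deep, with a flat floor 20 mm above the bench.
- lid: Loose round aluminium lid, about 360 g; origin at the centre of its underside, z up. Plug 156 mm across, 9 mm deep, fits the chamber with 6 mm play all round; 184 mm flange rests on the housing top (home: origin 9 mm below the mouth). Domed to 20 mm; black knob: stem 20 mm across to 27 mm, head 30 mm across from 29 to 49 mm above the origin. On the bench it stands on its plug.
- key_fob: Car key fob, black plastic with a narrower steel tab at its +x end, lying flat: 66 (x) by 36 (y) by 14 mm, 60 g or so. Origin at the centre of its underside. Loose; one of the pocket things; it may be absent (None from the start).
- earbud_case: White rounded earbud case, 58 (x) by 45 (y) by 24 mm high, 60 g or so. Origin at the centre of its underside. Loose; one of the pocket things; it may be absent (None from the start).
- multitool: Folded steel multi-tool, 80 (x) by 28 (y) by 16 mm high, 200 g or so. Origin at the centre of its underside. Loose; one of the pocket things; it may be absent (None from the start).
- padlock: Brass padlock lying flat, body 34 (x) by 42 (y) by 20 mm high, its steel shackle of 7 mm bar reaching 42 mm from the origin along +x at half height, 26 mm between its legs, 200 g or so. Origin at the centre of the body's underside. Loose; one of the pocket things; it may be absent (None from the start).
- bike_light: Small black bicycle light standing on end, a cylinder 38 mm in diameter and 30 mm high, 70 g or so. Origin at the centre of its underside. Loose; one of the pocket things; it may be absent (None from the start).
- key_power_top (a point): Power key: round, 20 mm in diameter, at local x = +38 mm, the farthest of the four from the robot. Plain white. The point is the centre of the key's top face, 10 mm above the deck; z points up.
- key_programme_top (a point): Programme key: an oblong 16 (x) by 30 (y) mm, at local x = +2 mm, second from the far end. Plain white. The point is the centre of the key's top face, 10 mm above the deck; z points up.
- key_stop_top (a point): Stop key: a square of 18 mm, at local x = -34 mm, between programme and start. Not to be pressed. Plain white. The point is the centre of the key's top face, 10 mm above the deck; z points up.
- key_start_top (a point): Start key: the large round one, 28 mm in diameter, at local x = -72 mm, nearest the robot. Plain white. The point is the centre of the key's top face, 10 mm above the deck; z points up.
- key_power (a joint): Travel of the power key, in metres: 0 up, 0.005 fully down. Springs back; starts to move at 1.5 N, fully down at 5 N; it counts as pressed from about 4 mm.
- key_programme (a joint): Travel of the programme key, in metres: 0 up, 0.005 fully down. Springs back; starts to move at 1.5 N, fully down at 5 N; it counts as pressed from about 4 mm.
- key_stop (a joint): Travel of the stop key, in metres: 0 up, 0.005 fully down. Springs back; starts to move at 1.5 N, fully down at 5 N; it counts as pressed from about 4 mm.
- key_start (a joint): Travel of the start key, in metres: 0 up, 0.005 fully down. Springs back; starts to move at 1.5 N, fully down at 5 N; it counts as pressed from about 4 mm.
- notebook: Bystander: grey notebook lying flat, 154 (x) by 213 (y) by 18 mm. Origin at the centre of its underside.
- plant_pot: Bystander: white ceramic pot 80 mm across and 65 mm high with a succulent (to 115 mm). Origin at the centre of its underside.
- clothes_brush: Bystander: wooden clothes brush on its bristles, 150 (x) by 45 (y) by 34 mm high. Origin at the centre of its underside.
Things that resemble listed ones, but are neither listed nor needed, are in the scene too. Leave any red look-alike of the multitool alone.

How it is judged:
On the way, in this order (a step that is already met when the one before it is completed fails the run):
1. the lid stands flat on the bench, knob up, let go (height (world z) of lid below 0.008 m and angle between lid's own z axis and vertical below 0.1 rad and linear speed of lid below 0.03 m/s and contact force between the fingers and lid below 0.1 N), for 0.2 s.
2. every pocket thing is in the chamber (horizontal distance between each of key_fob, earbud_case, multitool, padlock, bike_light and chamber below 0.09 m and z of each of key_fob, earbud_case, multitool, padlock, bike_light in the frame of chamber below -0.005 m), for 0.2 s.
3. the lid is back on, fully home and let go (horizontal distance between lid and chamber below 0.01 m and z of lid in the frame of chamber below -0.005 m and angle between lid's own z axis and vertical below 0.06 rad and contact force between the fingers and lid below 0.1 N), for 0.2 s.
4. the power key is pressed (value of joint key_power above 0.0038 m), for 0.05 s.
5. all keys are up (value of joint each of key_power, key_programme, key_stop, key_start below 0.001 m), for 0.05 s.
6. the programme key is pressed (value of joint key_programme above 0.0038 m), for 0.05 s.
7. all keys are up (all of step 5), for 0.05 s.
8. the start key is pressed (value of joint key_start above 0.0038 m), for 0.05 s.
At the end, for the whole second after the job is handed in: The lid rests on the chamber within 10 mm of its centre, its underside at least 5 mm below the mouth, level within 0.06 rad; every pocket thing present is in the chamber, origin within 90 mm of its axis and at least 5 mm below the mouth; all keys are up (under 1 mm down) (all of step 2 and all of step 7 and horizontal distance between lid and chamber below 0.01 m and z of lid in the frame of chamber below -0.005 m and angle between lid's own z axis and vertical below 0.06 rad and linear speed of lid below 0.02 m/s); the robot touches nothing.
It fails at once if a key is pressed while the lid is off the chamber (value of joint any of key_power, key_programme, key_stop, key_start above 0.003 m and not (horizontal distance between lid and chamber below 0.014 m and z of lid in the frame of chamber below 0.002 m)).
It fails at once if the stop key is pressed (value of joint key_stop above 0.003 m).
It fails at once if two keys are down at once (value of joint each of key_power, key_programme above 0.003 m or value of joint each of key_power, key_start above 0.003 m or value of joint each of key_programme, key_start above 0.003 m).
It fails at once if the notebook, the plant pot or the clothes brush is moved more than 3 cm (distance of any of notebook, plant_pot, clothes_brush from where it was at the start of the episode above 0.03 m).
Of key_fob, earbud_case, multitool, padlock, bike_light only 3 to 5 are there at a start; the rules pass over those that are not, and their reading is None.
At some moment in a run one of key_fob, earbud_case, multitool, padlock, bike_light may be knocked a few centimetres aside while the robot is not near it.
Once in a run the grip may slacken for a moment while it holds something.
It also fails if it takes over 208 s, if anything falls off the work surface, if the arm or the gripper's body presses on something with over 40 N, if the wrist force passes 120 N, or if a joint passes its speed limit or range.

### The arm

A 7-joint arm with a two-finger parallel gripper is mounted at the origin on the work surface. World frame = base frame: x ahead of the robot, y to its left, z up, the work surface at z = 0. Lengths are in m, angles in rad, forces in N, time in s.
With the tool pointing down it reaches from about 0.4 to 0.85 m from the base axis. Payload 10.4 kg.
Tool frame: the origin (TCP) lies at the very end of the fingers, on their centre line; the grasp point (between the pads) lies r.tcp_to_grasp behind it (r.tcp_to_grasp is the distance from the TCP to the grasp point, in m); z points along the fingers, y is the direction in which the jaws open and shut (so a half turn about z gives the same grasp; the last joint's range is limited). The gripper opens to 87 mm and grips with 3 to 60 N. Pads are 19 mm wide; open, the fingers measure 117 mm over their backs; the gripper's body (75 mm by 190 mm) begins 51 mm behind the grasp point.
Start: joints at [1.109, 0.332, -0.065, 1.46, 0.022, 1.35, -0.088], TCP at [0.266, -0.566, 0.223] pointing down, gripper open.
Joint ranges: [-2.6, 2.6], [-0.5, 2.12], [-1.47, 1.34], [0.16, 2.42], [-1.27, 4.41], [0.06, 2.06], [-2.6, 2.6]. Speed limits (rad/s): [2.22, 2.22, 2.79, 2.79, 3.14, 3.14, 3.14].

### API

Orientations are given as a unit quaternion [x, y, z, w].
In Python, from bench import r gives the robot as it stands. The module is installed in compiled form; this text tells all that it offers.
- The arm moves only by the shell command python3 -m inch 'ROWS' [FORCE]. ROWS is JSON, a list of rows, each an object with "offset": the shift along the tool's x, y, z in m, a list of three; "turn": the turn, a rotation vector about the tool's x, y, z in degrees, a list of three; "fingers": the finger opening in m, from 0 to 0.087. A call has 1 to 5 rows; each row shifts and turns the pose as measured when the row begins, along the tool's axes as they then stand; what a row does not reach is not made up. A row lasts 1/8 s, in which the tool goes at most 62.5 mm and 10.7 degrees, less where a joint would pass 70% of its speed; a pose out of reach is approached as far as the arm can. A call with a gripper value outside its range is refused whole. The fingers move at their own pace and stop on an object; FORCE is the grip in N (left out, the last holds). Time passes only in rows, so rows that do not move let the fingers close. It gives the time, the measured TCP pose, the force and the opening at its end, in the units of the state.
- r.read_state(): the state, without advancing time (a new reading comes with each control period).
- r.camera(name): name is "scene" or "top" or "wrist"; returns the picture (400x640x3 uint8, red, green, blue); there is no depth.
- r.camera_model(name): a dict with "fx", "fy", "cx", "cy" (pixels), "world_from_camera" (4x4, takes a point from camera to world coordinates); the wrist camera has in their place "mount" (4x4, takes a point from camera to tool coordinates, whose origin is the TCP and whose axes are the flange's). Camera axes: x right, y up, looking along -z (the intrinsics and any distortion apply to the point x, -y, -z); pixel columns grow to the right and rows downward; lengths in m; the calibration is good to about 2 mm. A picture is of the moment at which its call begins: read the wrist's pose just before it. camera_model takes no time and is no camera call.
- r.close_job(): hands the job in, once; it reports no verdict.
Trained networks look in the newest picture that a camera, given by its name, has taken for a name from the list of things; names that differ only in an ending like _2 or _b are one class to them, and where a whole thing is asked for, a point or a joint stands for the part that bears it (a point fixed in the world has none). Each returns a list of dicts, best first, with "score" (0 to 1); they miss things now and then, are a little off and sometimes report something else, mostly with a low value. They report only what shows in the picture. A call takes as long as a camera call. They do not tell look-alikes from the thing itself.
- r.cut_out(name, camera): "region" (400x640 bool, what is visible of it) and "extent" ([left, top, right, bottom] in pixels, round what is visible of it).
The state is a dict: "time": time; "joint_positions": joint angles; "joint_vel": joint speeds; "joint_torque": joint torques, N m; "ee_pos": TCP position; "eef_rot": TCP orientation; "ft_force": force on the tool from outside, world axes, zero at the start; "torque": the same for the moment, N m; "width": finger opening in m.
Only numpy, scipy, OpenCV 4.12 (cv2) and the standard library are available. Lean on these libraries where they do the work, as an engineer would, in place of code of your own. Each camera call takes 0.05 s, during which the arm holds its last target. There are 200 camera calls.

## Working session

There is one attempt and no reset: what is moved stays moved. The work goes in short steps, Python scripts to look and compute and a shell command to move; the robot and the scene stay as the last step left them, time stands still between calls to the robot, and variables do not carry over. Pictures are saved under pics/ and viewed, on a budget of 14 in all, crops included, one or two more only if the job needs it, and the job is handed in when it is done.

```bash
mkdir -p pics; ls; python3 - <<'E'
from bench import r
import cv2,numpy as np
s=r.read_state();print({k:np.round(v,3).tolist() for k,v in s.items()}, r.tcp_to_grasp)
for n in("scene","top"):
    cv2.imwrite(f"pics/{n}0.png",r.camera(n)[...,::-1]);m=r.camera_model(n);print(n,m)
print(r.camera_model("wrist"))
E
```

```text
pics
{'time': 0.0, 'joint_positions': [1.109, 0.333, -0.065, 1.461, 0.022, 1.35, -0.089], 'joint_vel': [0.001, 0.0, -0.0, 0.002, 0.001, -0.002, -0.001], 'joint_torque': [0.0, -62.326, 0.025, -38.99, -0.061, 0.04, 0.0], 'ee_pos': [0.265, -0.565, 0.222], 'eef_rot': [0.976, 0.218, -0.0, -0.001], 'ft_force': [0.057, 0.259, -0.153], 'torque': [0.014, 0.048, -0.013], 'width': 0.087} 0.0187
scene {'fx': 519.6832060310518, 'fy': 519.6832060310518, 'cx': 316.9791731472504, 'cy': 205.0155807631421, 'world_from_camera': array([[ 8.01952488e-01, -4.25816240e-01,  4.18990140e-01,
         1.08297851e+00],
       [ 5.97387756e-01,  5.71955141e-01, -5.62134491e-01,
        -7.93482932e-01],
       [-2.77568851e-04,  7.01104733e-01,  7.13058256e-01,
         9.81653090e-01],
       [ 0.00000000e+00,  0.00000000e+00,  0.00000000e+00,
         1.00000000e+00]])}
top {'fx': 420.1397302769515, 'fy': 420.1397302769515, 'cx': 320.49295531039814, 'cy': 203.8830042610644, 'world_from_camera': array([[ 0.00717301,  0.98126346, -0.19253719,  0.36642089],
       [-0.99997209,  0.00663619, -0.00343291, -0.08644414],
       [-0.00209087,  0.19255644,  0.98128367,  1.12957094],
       [ 0.        ,  0.        ,  0.        ,  1.        ]])}
{'fx': 277.5028646975704, 'fy': 277.5028646975704, 'cx': 320.499502955319, 'cy': 198.5422231934605, 'mount': array([[ 5.19859277e-04,  9.59903237e-01,  2.80331065e-01,
         7.72358377e-02],
       [ 9.99999744e-01, -3.61044772e-04, -6.18165877e-04,
         1.53786308e-03],
       [-4.92167360e-04,  2.80331315e-01, -9.59903178e-01,
        -1.62752542e-01],
       [ 0.00000000e+00,  0.00000000e+00,  0.00000000e+00,
         1.00000000e+00]])}
```

View pics/top0.png

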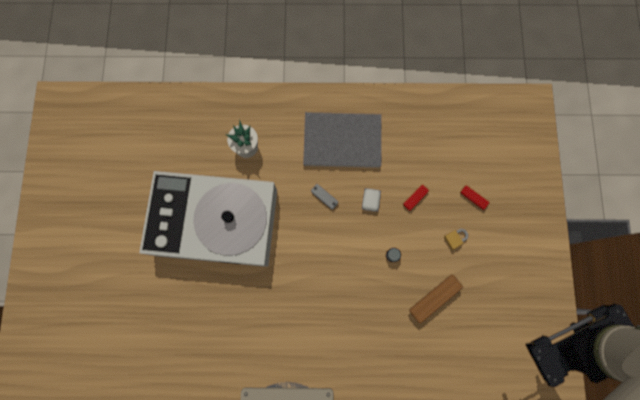

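View pics/scene0.png

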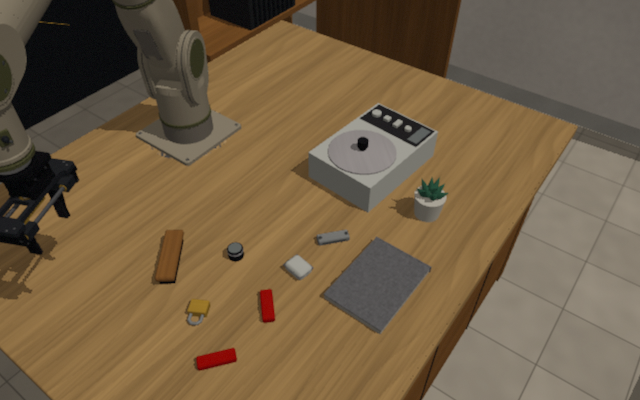

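Top view: multi-tool candidates are the grey one (324,197) and the red ones (416,198) and (475,197). The grey steel one fits; the red ones are look-alikes. The rest: earbud case (371,200), bike light (393,256), padlock (456,240), lid knob (228,217). I see no key fob so far. Next I'll confirm with an enlarged crop and measure.

```bash
cat > h.py <<'E'
from bench import r
import cv2,numpy as np
from scipy.spatial.transform import Rotation as R
def cam(n):
    s=r.read_state();m=r.camera_model(n)
    if n=="wrist":
        T=np.eye(4);T[:3,:3]=R.from_quat(s["eef_rot"]).as_matrix();T[:3,3]=s["ee_pos"];W=T@m["mount"]
    else: W=m["world_from_camera"]
    return m,W
def at(c,uv,z):
    m,W=c;u,v=np.asarray(uv,float).T
    d=np.stack([(u-m["cx"])/m["fx"],-(v-m["cy"])/m["fy"],-np.ones_like(u)],-1)@W[:3,:3].T
    return (W[:3,3]+d*((z-W[2,3])/d[...,2])[...,None])[...,:2]
def px(c,p):
    m,W=c;q=(np.asarray(p)-W[:3,3])@W[:3,:3]
    return np.stack([m["cx"]-m["fx"]*q[...,0]/q[...,2],m["cy"]+m["fy"]*q[...,1]/q[...,2]],-1)
H=dict(key_fob=.014,earbud_case=.024,multitool=.016,padlock=.02,bike_light=.03,lid=.02,clothes_brush=.034,plant_pot=.065,notebook=.018)
def rect(c,reg,z):
    "min-area rectangle of region's biggest blob in world at height z: centre, long-side dir deg, sizes mm"
    k=max(cv2.findContours(reg.astype(np.uint8),0,1)[0],key=cv2.contourArea)[:,0]
    p=at(c,k,z);b=cv2.boxPoints(cv2.minAreaRect((p*1000).astype(np.float32)))
    e=b[1]-b[0],b[2]-b[1];e=max(e,key=np.linalg.norm),min(e,key=np.linalg.norm)
    return b.mean(0).round(),round(float(np.degrees(np.arctan2(e[0][1],e[0][0]))%180)),[round(float(np.linalg.norm(x))) for x in e]
def find(names,n):
    c=cam(n);im=r.camera(n)
    for nm in names:
        for d in r.cut_out(nm,n)[:4]:
            if d["region"].sum()>15: print(nm,round(d["score"],2),np.round(d["extent"]).tolist(),*rect(c,d["region"],H.get(nm,0)*.8))
    return c,im
def pose():
    s=r.read_state();Rm=R.from_quat(s["eef_rot"]).as_matrix()
    print("t",round(s["time"],2),"p",np.round(s["ee_pos"],4),"x",np.round(Rm[:,0],3),"y",np.round(Rm[:,1],3),"z",np.round(Rm[:,2],3),"F",np.round(s["ft_force"],1),"w",round(float(s["width"]),4))
    return s,Rm
def go(p,yaw=None):
    "tool-frame offset to world p (mm for print); yaw = world angle deg wanted for jaw (y) axis"
    s,Rm=pose();d=(np.array(p)-s["ee_pos"])@Rm
    a=None
    if yaw is not None:
        w=np.array([np.cos(np.radians(yaw)),np.sin(np.radians(yaw)),0]);w2=w@Rm
        a=np.degrees(np.arctan2(-w2[0],w2[1]));a=(a+90)%180-90
    print("offset mm",(d*1000).round(1),"turn z",a)
E
python3 - <<'E'
from h import *
for n in("top","scene"):
    print(n);c,im=find(["key_fob","earbud_case","multitool","padlock","bike_light","lid","sanitiser","clothes_brush","plant_pot","notebook"],n)
    if n=="top": cv2.imwrite("pics/crop1.png",cv2.resize(im[160:280,140:500],None,fx=2.2,fy=2.2,interpolation=2)[...,::-1])
    for k in("key_power_top","key_programme_top","key_stop_top","key_start_top"):
        d=r.cut_out(k,n); 
        if d: print(k,d[0]["score"],at(c,[np.mean(np.argwhere(d[0]["region"])[:,::-1],0)],.098))
E
```

```text
top
key_fob 0.63 [304.0, 113.0, 385.0, 169.0] [ 772. -142.] 89 [218, 157]
multitool 0.8 [459.0, 186.0, 490.0, 206.0] [ 608. -499.] 52 [82, 33]
multitool 0.57 [311.0, 180.0, 340.0, 210.0] [608. -94.] 47 [80, 33]
padlock 0.63 [444.0, 226.0, 467.0, 247.0] [ 498. -446.] 116 [62, 42]
bike_light 0.62 [412.0, 274.0, 461.0, 322.0] [ 340. -380.] 129 [151, 46]
bike_light 0.59 [385.0, 247.0, 403.0, 264.0] [ 450. -273.] 179 [40, 37]
lid 0.67 [192.0, 183.0, 266.0, 255.0] [545. 161.] 90 [196, 193]
lid 0.48 [139.0, 171.0, 279.0, 269.0] [547. 215.] 85 [348, 234]
sanitiser 0.82 [141.0, 174.0, 279.0, 266.0] [549. 221.] 85 [351, 232]
sanitiser 0.72 [192.0, 182.0, 266.0, 254.0] [549. 165.] 90 [200, 199]
clothes_brush 0.89 [413.0, 276.0, 461.0, 321.0] [ 339. -379.] 129 [152, 47]
clothes_brush 0.58 [163.0, 220.0, 168.0, 228.0] [523. 332.] 90 [22, 21]
plant_pot 0.94 [226.0, 121.0, 261.0, 155.0] [752. 125.] 48 [95, 80]
plant_pot 0.49 [312.0, 180.0, 340.0, 211.0] [599. -91.] 49 [79, 30]
notebook 0.94 [304.0, 111.0, 383.0, 168.0] [ 770. -142.] 90 [219, 161]
notebook 0.58 [162.0, 205.0, 176.0, 216.0] [563. 333
[... 573 characters left out ...]
2, 278]
padlock 0.18 [314.0, 232.0, 347.0, 246.0] [ 612. -100.] 48 [81, 37]
bike_light 0.57 [226.0, 246.0, 242.0, 260.0] [ 456. -280.] 132 [57, 36]
lid 0.9 [327.0, 131.0, 396.0, 180.0] [489. 220.] 127 [203, 196]
lid 0.2 [187.0, 299.0, 208.0, 328.0] [ 501. -450.] 127 [63, 47]
sanitiser 0.79 [307.0, 106.0, 438.0, 210.0] [506. 255.] 85 [416, 282]
clothes_brush 0.9 [157.0, 229.0, 184.0, 285.0] [ 341. -381.] 129 [164, 51]
plant_pot 0.75 [412.0, 180.0, 444.0, 225.0] [751. 124.] 105 [159, 78]
notebook 0.65 [324.0, 239.0, 433.0, 336.0] [ 771. -146.] 89 [229, 159]
key_power_top 0.47 [[0.58646813 0.29336695]]
key_programme_top 0.51 [[0.55126266 0.29409294]]
key_start_top 0.59 [[0.47862874 0.30069568]]
```

View pics/crop1.png

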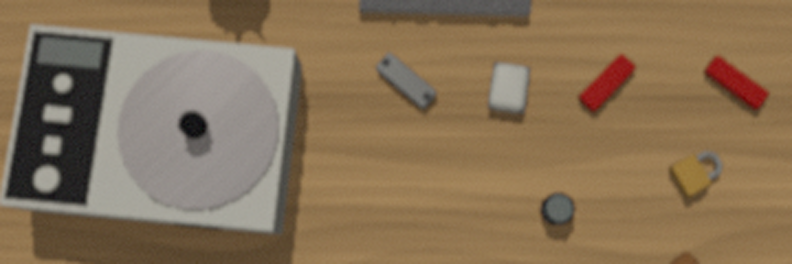

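Close-up confirms four pocket things: the grey multi-tool, white earbud case, bike light and brass padlock. The two red tools are look-alikes and there is no key fob. Moving above the lid.

```bash
python3 -m inch '[{"offset":[0,0,0],"turn":[0,0,10],"fingers":0.087},{"offset":[0,0,0],"turn":[0,0,10],"fingers":0.087},{"offset":[0,0,0],"turn":[0,0,10],"fingers":0.087}]' 30
python3 -m inch '[{"offset":[0.011,-0.06,-0.008],"turn":[0,0,0],"fingers":0.087},{"offset":[0.011,-0.06,-0.008],"turn":[0,0,0],"fingers":0.087},{"offset":[0.011,-0.06,-0.008],"turn":[0,0,0],"fingers":0.087},{"offset":[0.011,-0.06,-0.008],"turn":[0,0,0],"fingers":0.087},{"offset":[0.011,-0.06,-0.008],"turn":[0,0,0],"fingers":0.087}]'
python3 -m inch '[{"offset":[0.011,-0.06,-0.008],"turn":[0,0,0],"fingers":0.087},{"offset":[0.011,-0.06,-0.008],"turn":[0,0,0],"fingers":0.087},{"offset":[0.011,-0.06,-0.008],"turn":[0,0,0],"fingers":0.087},{"offset":[0.011,-0.06,-0.008],"turn":[0,0,0],"fingers":0.087},{"offset":[0.011,-0.06,-0.008],"turn":[0,0,0],"fingers":0.087}]'
python3 - <<'E'
from h import *
go([.533,.139,.30],85)
E
```

```text
time: 1.98
ee_pos: [0.2655, -0.5658, 0.2226]
eef_rot: [0.999, -0.05, 0.0, -0.0]
ft_force: [0.7, -1.0, -0.9]
width: 0.0873
time: 2.6
ee_pos: [0.3507, -0.2701, 0.2617]
eef_rot: [0.999, -0.055, -0.001, 0.0]
ft_force: [1.1, -1.1, 1.1]
width: 0.0866
time: 3.22
ee_pos: [0.4378, 0.0271, 0.3033]
eef_rot: [0.998, -0.055, 0.002, 0.002]
ft_force: [1.1, -0.3, -0.7]
width: 0.0873
t 3.23 p [0.4378 0.0271 0.3033] x [ 0.994 -0.11   0.004] y [-0.11  -0.994  0.004] z [ 0.003 -0.004 -1.   ] F [ 1.1 -0.3 -0.7] w 0.0873
offset mm [  82.4 -121.7    3.2] turn z -1.296362113795169
```

```bash
python3 -m inch '[{"offset":[0.035,-0.055,0],"turn":[0,0,0],"fingers":0.087},{"offset":[0.035,-0.055,0],"turn":[0,0,0],"fingers":0.087},{"offset":[0.012,-0.012,0],"turn":[0,0,-1],"fingers":0.087},{"offset":[0,0,0],"turn":[0,0,0],"fingers":0.087},{"offset":[0,0,0],"turn":[0,0,0],"fingers":0.087}]'
python3 - <<'E'
from h import *
pose();c,im=find(["lid"],"wrist")
cv2.imwrite("pics/w1.png",im[...,::-1])
for z in (.088,.10): 
  for d in r.cut_out("lid","wrist")[:1]: print(z,rect(c,d["region"],z))
for k in("key_power_top","key_programme_top","key_stop_top","key_start_top"):
    for d in r.cut_out(k,"wrist")[:2]: print(k,round(d["score"],2),d["extent"],rect(c,d["region"],.098))
E
```

```text
time: 3.85
ee_pos: [0.529, 0.1401, 0.3047]
eef_rot: [0.999, -0.044, 0.003, 0.001]
ft_force: [0.1, 0.1, 0.5]
width: 0.087
t 3.85 p [0.529  0.1401 0.3047] x [ 0.996 -0.087  0.007] y [-0.087 -0.996  0.002] z [ 0.007 -0.002 -1.   ] F [0.1 0.1 0.5] w 0.087
lid 0.84 [250.0, 103.0, 385.0, 235.0] [519. 147.] 85 [220, 219]
0.088 (array([533., 145.], dtype=float32), 85, [185, 184])
0.1 (array([535., 144.], dtype=float32), 85, [179, 178])
key_power_top 0.49 [186.5, 139.1, 204.3, 152.4] (array([585., 299.], dtype=float32), 85, [19, 17])
key_programme_top 0.78 [186.3, 167.1, 207.5, 182.6] (array([549., 302.], dtype=float32), 85, [32, 15])
key_stop_top 0.75 [194.5, 195.5, 211.1, 209.3] (array([514., 305.], dtype=float32), 85, [21, 19])
key_stop_top 0.4 [184.8, 142.8, 205.5, 153.8] (array([584., 299.], dtype=float32), 126, [21, 20])
key_start_top 0.58 [194.9, 216.5, 214.9, 233.8] (array([476., 309.], dtype=float32), 125, [30, 27])
```

View pics/w1.png

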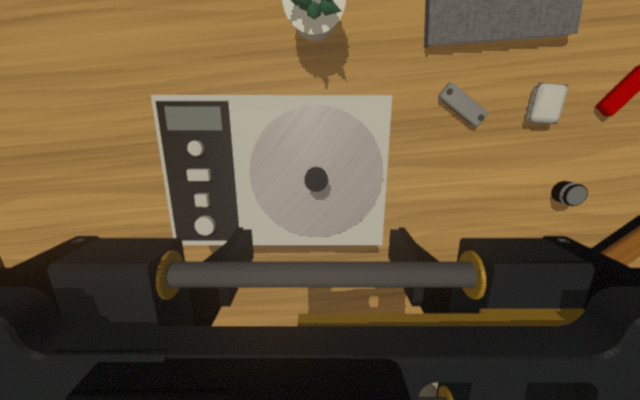

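The wrist view shows the lid at about (317,171), the knob at (316,179), the keys at x≈195–205, and nothing in the way. Descend on the knob.

```bash
python3 - <<'E'
from h import *
print(at(cam("wrist"),[[316,180]],.127))
go([.5335,.144,.106],85)
E
```

```text
[[0.53380451 0.14394426]]
t 4.25 p [0.5293 0.1403 0.3049] x [ 0.996 -0.087  0.008] y [-0.087 -0.996  0.002] z [ 0.007 -0.002 -1.   ] F [-0.1 -0.1  0.2] w 0.087
offset mm [  2.3  -4.4 198.9] turn z -0.0018990217727719028
```

```bash
python3 -m inch '[{"offset":[0.002,-0.004,0.055],"turn":[0,0,0],"fingers":0.06},{"offset":[0,0,0.055],"turn":[0,0,0],"fingers":0.06},{"offset":[0,0,0.05],"turn":[0,0,0],"fingers":0.06},{"offset":[0,0,0.025],"turn":[0,0,0],"fingers":0.06},{"offset":[0,0,0],"turn":[0,0,0],"fingers":0.06}]' 40
python3 - <<'E'
from h import *
go([.5335,.144,.106],85)
E
```

```text
time: 4.88
ee_pos: [0.5341, 0.1429, 0.1161]
eef_rot: [0.999, -0.045, 0.005, 0.001]
ft_force: [0.4, 0.8, -0.4]
width: 0.0604
t 4.88 p [0.5341 0.1429 0.1161] x [ 0.996 -0.089  0.011] y [-0.089 -0.996  0.001] z [ 0.011 -0.002 -1.   ] F [ 0.4  0.8 -0.4] w 0.0604
offset mm [-0.8 -1.1 10. ] turn z -0.10436113912237488
```

```bash
python3 -m inch '[{"offset":[0,-0.001,0.010],"turn":[0,-0.6,0],"fingers":0.06},{"offset":[0,0,0],"turn":[0,0,0],"fingers":0.02},{"offset":[0,0,0],"turn":[0,0,0],"fingers":0.02},{"offset":[0,0,0],"turn":[0,0,0],"fingers":0.02},{"offset":[0,0,0],"turn":[0,0,0],"fingers":0.02}]' 40
python3 -m inch '[{"offset":[0,0,-0.02],"turn":[0,0,0],"fingers":0.02},{"offset":[0,0,-0.03],"turn":[0,0,0],"fingers":0.02},{"offset":[0,0,-0.03],"turn":[0,0,0],"fingers":0.02},{"offset":[0,0,0],"turn":[0,0,0],"fingers":0.02}]'
python3 - <<'E'
from h import *
go([.44,-.115,.19])
E
```

```text
time: 5.5
ee_pos: [0.5366, 0.1447, 0.1096]
eef_rot: [0.999, -0.045, 0.003, -0.0]
ft_force: [-0.0, -0.3, -2.1]
width: 0.029
time: 6.0
ee_pos: [0.5358, 0.1449, 0.1951]
eef_rot: [0.999, -0.044, 0.003, -0.0]
ft_force: [0.1, -0.2, -3.6]
width: 0.029
t 6.0 p [0.5358 0.1449 0.1951] x [ 0.996 -0.089  0.006] y [-0.089 -0.996 -0.   ] z [ 0.006 -0.    -1.   ] F [ 0.1 -0.2 -3.6] w 0.029
offset mm [-72.3 267.4   4.6] turn z None
```

```bash
python3 -m inch '[{"offset":[-0.0145,0.0535,0],"turn":[0,0,0],"fingers":0.02},{"offset":[-0.0145,0.0535,0],"turn":[0,0,0],"fingers":0.02},{"offset":[-0.0145,0.0535,0],"turn":[0,0,0],"fingers":0.02},{"offset":[-0.0145,0.0535,0],"turn":[0,0,0],"fingers":0.02},{"offset":[-0.0145,0.0535,0],"turn":[0,0,0],"fingers":0.02}]'
python3 -m inch '[{"offset":[0,0,0.05],"turn":[0,0,0],"fingers":0.02},{"offset":[0,0,0.05],"turn":[0,0,0],"fingers":0.02},{"offset":[0,0,0.03],"turn":[0,0,0],"fingers":0.02},{"offset":[0,0,0],"turn":[0,0,0],"fingers":0.02}]'
python3 - <<'E'
from h import *
go([.44,-.115,.0306])
E
```

```text
time: 6.62
ee_pos: [0.4363, -0.1179, 0.1921]
eef_rot: [0.999, -0.04, 0.002, -0.001]
ft_force: [1.1, -1.3, -3.3]
width: 0.0289
time: 7.12
ee_pos: [0.4332, -0.1232, 0.0578]
eef_rot: [0.999, -0.045, 0.001, -0.001]
ft_force: [0.3, 0.4, -2.0]
width: 0.0287
t 7.12 p [ 0.4332 -0.1232  0.0578] x [ 0.996 -0.09   0.002] y [-0.09  -0.996 -0.001] z [ 0.002  0.001 -1.   ] F [ 0.3  0.4 -2. ] w 0.0287
offset mm [ 6.  -8.7 27.2] turn z None
```

```bash
python3 -m inch '[{"offset":[0.002,-0.004,0.02],"turn":[0,0,0],"fingers":0.02},{"offset":[0,0,0.003],"turn":[0,0,0],"fingers":0.02},{"offset":[0,0,0.002],"turn":[0,0,0],"fingers":0.02},{"offset":[0,0,0.001],"turn":[0,0,0],"fingers":0.02},{"offset":[0,0,0],"turn":[0,0,0],"fingers":0.02}]'
```

```text
time: 7.75
ee_pos: [0.4384, -0.1203, 0.0362]
eef_rot: [0.999, -0.045, 0.004, 0.001]
ft_force: [0.5, -0.2, -2.2]
width: 0.029
```

```bash
python3 -m inch '[{"offset":[0,0,0.004],"turn":[0,0,0],"fingers":0.02},{"offset":[0,0,0.002],"turn":[0,0,0],"fingers":0.02},{"offset":[0,0,0],"turn":[0,0,0],"fingers":0.02}]'
python3 -m inch '[{"offset":[0,0,0.001],"turn":[0,0,0],"fingers":0.02},{"offset":[0,0,0.001],"turn":[0,0,0],"fingers":0.02},{"offset":[0,0,0],"turn":[0,0,0],"fingers":0.02}]'
```

```text
time: 8.12
ee_pos: [0.4387, -0.1206, 0.0305]
eef_rot: [0.999, -0.045, 0.004, 0.001]
ft_force: [-0.7, -0.3, 0.4]
width: 0.0291
time: 8.5
ee_pos: [0.4388, -0.1206, 0.0306]
eef_rot: [0.999, -0.045, 0.003, 0.001]
ft_force: [0.2, -0.3, -3.3]
width: 0.0289
```

```bash
python3 -m inch '[{"offset":[0,0,0],"turn":[0,0,0],"fingers":0.07},{"offset":[0,0,0],"turn":[0,0,0],"fingers":0.07},{"offset":[0,0,-0.03],"turn":[0,0,0],"fingers":0.087},{"offset":[0,0,-0.06],"turn":[0,0,0],"fingers":0.087},{"offset":[0,0,-0.06],"turn":[0,0,0],"fingers":0.087}]'
python3 - <<'E'
from h import *
go([.56,-.14,.22])
E
```

```text
time: 9.12
ee_pos: [0.4356, -0.1194, 0.1806]
eef_rot: [0.999, -0.045, 0.0, -0.001]
ft_force: [0.5, -1.0, -0.1]
width: 0.0707
t 9.12 p [ 0.4356 -0.1194  0.1806] x [ 0.996 -0.089  0.   ] y [-0.089 -0.996 -0.001] z [ 0.     0.001 -1.   ] F [ 0.5 -1.  -0.1] w 0.0707
offset mm [125.8   9.4 -39.3] turn z None
```

```bash
python3 -m inch '[{"offset":[0.06,0.005,-0.02],"turn":[0,0,0],"fingers":0.087},{"offset":[0.06,0.005,-0.02],"turn":[0,0,0],"fingers":0.087},{"offset":[0,0,0],"turn":[0,0,0],"fingers":0.087}]'
python3 - <<'E'
from h import *
pose();c,im=find(["multitool","earbud_case","bike_light","padlock","lid"],"wrist")
cv2.imwrite("pics/w2.png",im[...,::-1])
t=cv2.imwrite("pics/t2.png",r.camera("top")[100:300,130:500][...,::-1])
E
```

```text
time: 9.5
ee_pos: [0.5547, -0.1413, 0.2288]
eef_rot: [0.999, -0.046, 0.007, 0.003]
ft_force: [-1.4, 0.4, 0.3]
width: 0.0866
t 9.5 p [ 0.5547 -0.1413  0.2288] x [ 0.996 -0.092  0.015] y [-0.092 -0.996  0.006] z [ 0.015 -0.008 -1.   ] F [-1.4  0.4  0.3] w 0.0866
multitool 0.96 [250.0, 120.0, 308.0, 164.0] [609. -93.] 50 [80, 30]
multitool 0.55 [437.0, 95.0, 494.0, 155.0] [ 608. -340.] 136 [81, 31]
multitool 0.55 [554.0, 84.0, 616.0, 139.0] [ 609. -498.] 52 [87, 32]
earbud_case 0.92 [356.0, 119.0, 394.0, 166.0] [ 599. -218.] 171 [58, 46]
bike_light 0.89 [409.0, 225.0, 427.0, 251.0] [ 460. -279.] 40 [48, 20]
bike_light 0.24 [0.0, 139.0, 200.0, 270.0] [551. 181.] 87 [301, 185]
padlock 0.61 [509.0, 178.0, 560.0, 220.0] [ 499. -443.] 118 [61, 52]
lid 0.78 [253.0, 198.0, 375.0, 310.0] [ 479. -126.] 85 [180, 98]
```

View pics/w2.png

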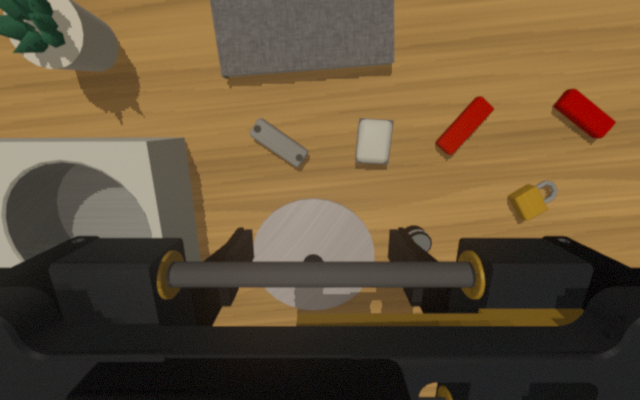

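Lid stands flat at (313,255). Multi-tool at (280,143), earbud case at (374,142), bike light partly hidden by a finger at (418,238), padlock at (530,202). The chamber is open and empty. Take the multi-tool first.

```bash
python3 -m inch '[{"offset":[0,0,0],"turn":[0,0,-10.6],"fingers":0.087},{"offset":[0,0,0],"turn":[0,0,-10.6],"fingers":0.087},{"offset":[0,0,0],"turn":[0,0,-10.6],"fingers":0.087},{"offset":[0,0,0],"turn":[0,0,-10.6],"fingers":0.087},{"offset":[0,0,0],"turn":[0,0,-10.6],"fingers":0.087}]'
python3 - <<'E'
from h import *
go([.609,-.093,.008],140)
E
```

```text
time: 10.48
ee_pos: [0.5477, -0.1413, 0.228]
eef_rot: [0.911, 0.412, 0.002, 0.008]
ft_force: [-0.2, 1.2, 0.5]
width: 0.087
t 10.47 p [ 0.5477 -0.1413  0.228 ] x [ 0.661  0.75  -0.003] y [ 0.75  -0.661  0.016] z [ 0.01  -0.013 -1.   ] F [-0.2  1.2  0.5] w 0.087
offset mm [ 77.4  10.5 220. ] turn z -1.3682336707907439
```

```bash
python3 -m inch '[{"offset":[0.039,0.005,0.03],"turn":[0.9,0,-1.4],"fingers":0.06},{"offset":[0.038,0.005,0.03],"turn":[0,0,0],"fingers":0.06},{"offset":[0,0,0.06],"turn":[0,0,0],"fingers":0.06},{"offset":[0,0,0.04],"turn":[0,0,0],"fingers":0.06},{"offset":[0,0,0],"turn":[0,0,0],"fingers":0.06}]'
python3 - <<'E'
from h import *
go([.609,-.093,.006],140)
E
```

```text
time: 11.1
ee_pos: [0.6057, -0.0911, 0.0651]
eef_rot: [0.906, 0.424, -0.001, 0.003]
ft_force: [0.0, 0.4, 0.9]
width: 0.0608
t 11.1 p [ 0.6057 -0.0911  0.0651] x [ 0.641  0.768 -0.005] y [ 0.768 -0.641  0.004] z [-0.    -0.007 -1.   ] F [0.  0.4 0.9] w 0.0608
offset mm [ 1.   3.5 59.1] turn z 0.1318743273448888
```

```bash
python3 -m inch '[{"offset":[0.001,0.003,0.04],"turn":[0,0,0],"fingers":0.06},{"offset":[0,0,0.015],"turn":[0,0,0],"fingers":0.06},{"offset":[0,0,0.004],"turn":[0,0,0],"fingers":0.015},{"offset":[0,0,0],"turn":[0,0,0],"fingers":0.015},{"offset":[0,0,0],"turn":[0,0,0],"fingers":0.015}]' 40
python3 -m inch '[{"offset":[0,0,0],"turn":[0,0,0],"fingers":0.015},{"offset":[0,0,-0.05],"turn":[0,0,0],"fingers":0.015},{"offset":[0,0,-0.06],"turn":[0,0,0],"fingers":0.015},{"offset":[0,0,-0.06],"turn":[0,0,0],"fingers":0.015}]'
python3 -m inch '[{"offset":[0,0,0],"turn":[0,0,10.6],"fingers":0.015},{"offset":[0,0,0],"turn":[0,0,10.6],"fingers":0.015},{"offset":[0,0,0],"turn":[0,0,10.6],"fingers":0.015},{"offset":[0,0,0],"turn":[0,0,10.6],"fingers":0.015},{"offset":[0,0,0],"turn":[0,0,10.6],"fingers":0.015}]'
python3 - <<'E'
from h import *
go([.537,.183,.05],85)
E
```

```text
time: 11.72
ee_pos: [0.6132, -0.094, 0.0143]
eef_rot: [0.906, 0.423, 0.003, 0.006]
ft_force: [-1.3, 0.9, -1.5]
width: 0.0377
time: 12.22
ee_pos: [0.6091, -0.0923, 0.1859]
eef_rot: [0.906, 0.423, -0.0, 0.004]
ft_force: [1.5, -0.2, 0.5]
width: 0.0159
time: 12.85
ee_pos: [0.6125, -0.0919, 0.1954]
eef_rot: [0.999, -0.033, 0.009, 0.005]
ft_force: [0.2, 0.4, -0.2]
width: 0.0151
t 12.85 p [ 0.6125 -0.0919  0.1954] x [ 0.998 -0.067  0.018] y [-0.067 -0.998  0.009] z [ 0.017 -0.011 -1.   ] F [ 0.2  0.4 -0.2] w 0.0151
offset mm [ -96.3 -270.5  141.2] turn z 1.166250530077889
```

The fingers had not closed before the lift, and I was about 8 mm too high, so the grasp missed. Look again and retry.

```bash
python3 -m inch '[{"offset":[0,0,0],"turn":[0,0,-10.5],"fingers":0.06},{"offset":[0,0,0],"turn":[0,0,-10.5],"fingers":0.06},{"offset":[0,0,0],"turn":[0,0,-10.5],"fingers":0.06},{"offset":[0,0,0],"turn":[0,0,-10.5],"fingers":0.06},{"offset":[0,0,0],"turn":[0,0,-10.5],"fingers":0.06}]'
python3 - <<'E'
from h import *
find(["multitool"],"top");find(["multitool"],"wrist")
go([.609,-.093,.006],140)
E
```

```text
time: 13.48
ee_pos: [0.6131, -0.0911, 0.1982]
eef_rot: [0.908, 0.419, 0.007, 0.01]
ft_force: [0.2, 0.4, -0.9]
width: 0.0555
multitool 0.79 [457.0, 186.0, 491.0, 208.0] [ 608. -500.] 53 [81, 34]
multitool 0.55 [407.0, 184.0, 427.0, 205.0] [ 609. -340.] 135 [76, 25]
multitool 0.71 [309.0, 156.0, 331.0, 218.0] [ 612. -101.] 50 [81, 28]
t 13.68 p [ 0.6131 -0.0912  0.198 ] x [0.657 0.754 0.005] y [ 0.753 -0.657  0.023] z [ 0.021 -0.012 -1.   ] F [-0.6 -0.5  0.4] w 0.0592
offset mm [ -4.9  -6.4 191.9] turn z -1.085341409882858
```

```bash
python3 -m inch '[{"offset":[-0.005,0.001,0.06],"turn":[1.2,0,-1.1],"fingers":0.06},{"offset":[0,0,0.06],"turn":[0,0,0],"fingers":0.06},{"offset":[0,0,0.03],"turn":[0,0,0],"fingers":0.06},{"offset":[0,0,0],"turn":[0,0,0],"fingers":0.06}]'
python3 - <<'E'
from h import *
go([.6105,-.097,.006],140)
E
```

```text
time: 14.18
ee_pos: [0.6136, -0.0971, 0.0459]
eef_rot: [0.91, 0.415, 0.004, 0.001]
ft_force: [0.5, 0.4, 0.2]
width: 0.06
t 14.18 p [ 0.6136 -0.0971  0.0459] x [0.655 0.755 0.005] y [ 0.755 -0.655  0.006] z [ 0.008  0.    -1.   ] F [0.5 0.4 0.2] w 0.06
offset mm [-2.2 -2.6 39.8] turn z -0.9534400027499714
```

```bash
python3 -m inch '[{"offset":[-0.002,-0.002,0.03],"turn":[0,0,-1],"fingers":0.06},{"offset":[0,0,0.007],"turn":[0,0,0],"fingers":0.06},{"offset":[0,0,0.004],"turn":[0,0,0],"fingers":0.06},{"offset":[0,0,0],"turn":[0,0,0],"fingers":0.06}]' 40
python3 - <<'E'
from h import *
go([.6105,-.097,.006],140)
E
```

```text
time: 14.68
ee_pos: [0.6155, -0.0974, 0.0109]
eef_rot: [0.908, 0.42, 0.007, 0.004]
ft_force: [0.2, -1.0, -0.0]
width: 0.0599
t 14.68 p [ 0.6155 -0.0974  0.0109] x [0.647 0.762 0.009] y [ 0.762 -0.647  0.013] z [ 0.016 -0.001 -1.   ] F [ 0.2 -1.  -0. ] w 0.0599
offset mm [-2.9 -4.1  4.8] turn z -0.3292951840307978
```

```bash
python3 -m inch '[{"offset":[-0.002,-0.004,0.006],"turn":[0,0,0],"fingers":0.06},{"offset":[0,0,0],"turn":[0,0,0],"fingers":0.01},{"offset":[0,0,0],"turn":[0,0,0],"fingers":0.01},{"offset":[0,0,0],"turn":[0,0,0],"fingers":0.01},{"offset":[0,0,0],"turn":[0,0,0],"fingers":0.01}]' 45
python3 -m inch '[{"offset":[0,0,0],"turn":[0,0,0],"fingers":0.01},{"offset":[0,0,0],"turn":[0,0,0],"fingers":0.01}]'
```

```text
time: 15.3
ee_pos: [0.6122, -0.0966, 0.0065]
eef_rot: [0.908, 0.42, 0.008, 0.005]
ft_force: [-0.2, 0.4, -0.1]
width: 0.0278
time: 15.55
ee_pos: [0.6122, -0.0966, 0.0065]
eef_rot: [0.908, 0.42, 0.008, 0.005]
ft_force: [0.1, 0.6, 1.2]
width: 0.0278
```

```bash
python3 -m inch '[{"offset":[0,0,-0.05],"turn":[0,0,0],"fingers":0.01},{"offset":[0,0,-0.06],"turn":[0,0,0],"fingers":0.01},{"offset":[0,0,-0.06],"turn":[0,0,0],"fingers":0.01}]'
python3 -m inch '[{"offset":[0,0,0],"turn":[0,0,10.7],"fingers":0.01},{"offset":[0,0,0],"turn":[0,0,10.7],"fingers":0.01},{"offset":[0,0,0],"turn":[0,0,10.7],"fingers":0.01},{"offset":[0,0,0],"turn":[0,0,10.7],"fingers":0.01},{"offset":[0,0,0],"turn":[0,0,10.7],"fingers":0.01}]'
python3 - <<'E'
from h import *
go([.537,.183,.16],85)
E
```

```text
time: 15.92
ee_pos: [0.6054, -0.0961, 0.1748]
eef_rot: [0.908, 0.42, 0.004, 0.001]
ft_force: [1.9, -0.6, -1.7]
width: 0.0273
time: 16.55
ee_pos: [0.6071, -0.0957, 0.18]
eef_rot: [0.999, -0.038, 0.007, -0.0]
ft_force: [0.0, 0.0, -2.4]
width: 0.0272
t 16.55 p [ 0.6071 -0.0957  0.18  ] x [ 0.997 -0.076  0.015] y [-0.076 -0.997 -0.001] z [ 0.015 -0.    -1.   ] F [ 0.   0.  -2.4] w 0.0272
offset mm [ -91.3 -272.5   18.9] turn z 0.6355799581296253
```

```bash
python3 -m inch '[{"offset":[-0.018,-0.054,0],"turn":[0,-0.8,0],"fingers":0.01},{"offset":[-0.018,-0.054,0],"turn":[0,0,0],"fingers":0.01},{"offset":[-0.018,-0.054,0],"turn":[0,0,0],"fingers":0.01},{"offset":[-0.018,-0.054,0],"turn":[0,0,0],"fingers":0.01},{"offset":[-0.018,-0.054,0],"turn":[0,0,0],"fingers":0.01}]'
python3 - <<'E'
from h import *
go([.537,.183,.035],85)
E
```

```text
time: 17.18
ee_pos: [0.5375, 0.1825, 0.1781]
eef_rot: [0.999, -0.045, -0.001, 0.001]
ft_force: [1.1, 0.4, -0.9]
width: 0.0273
t 17.18 p [0.5375 0.1825 0.1781] x [ 0.996 -0.089 -0.001] y [-0.089 -0.996  0.002] z [-0.001 -0.002 -1.   ] F [ 1.1  0.4 -0.9] w 0.0273
offset mm [ -0.4  -0.7 143.1] turn z -0.11695702265217278
```

```bash
python3 -m inch '[{"offset":[0,0,0.05],"turn":[0,0,0],"fingers":0.01},{"offset":[0,0,0.05],"turn":[0,0,0],"fingers":0.01},{"offset":[0,0,0.025],"turn":[0,0,0],"fingers":0.01},{"offset":[0,0,0.005],"turn":[0,0,0],"fingers":0.01}]'
```

```text
time: 17.68
ee_pos: [0.5349, 0.1899, 0.0455]
eef_rot: [0.999, -0.039, -0.0, -0.001]
ft_force: [0.7, -0.2, -1.5]
width: 0.0277
```

```bash
python3 -m inch '[{"offset":[0,0.010,0],"turn":[0,0,0],"fingers":0.01},{"offset":[0,0,0],"turn":[0,0,0],"fingers":0.04},{"offset":[0,0,0],"turn":[0,0,0],"fingers":0.04},{"offset":[0,0,-0.03],"turn":[0,0,0],"fingers":0.04},{"offset":[0,0,-0.06],"turn":[0,0,0],"fingers":0.04}]'
python3 -m inch '[{"offset":[0.008,0.05,-0.06],"turn":[0,0,0],"fingers":0.075},{"offset":[0.008,0.06,0],"turn":[0,0,0],"fingers":0.075},{"offset":[0.008,0.06,0],"turn":[0,0,0],"fingers":0.075},{"offset":[0.008,0.06,0],"turn":[0,0,0],"fingers":0.075},{"offset":[0.008,0.06,0],"turn":[0,0,0],"fingers":0.075}]'
python3 - <<'E'
from h import *
c,im=find(["multitool","earbud_case"],"top")
go([.60,-.22,.007],81)
E
```

```text
time: 18.3
ee_pos: [0.5339, 0.1782, 0.1381]
eef_rot: [0.999, -0.04, -0.001, -0.0]
ft_force: [1.1, 0.2, 0.6]
width: 0.0399
time: 18.92
ee_pos: [0.5557, -0.1036, 0.198]
eef_rot: [0.999, -0.034, 0.009, -0.002]
ft_force: [1.6, -0.7, -0.3]
width: 0.0734
multitool 0.91 [459.0, 186.0, 489.0, 206.0] [ 609. -500.] 51 [81, 32]
multitool 0.9 [214.0, 204.0, 231.0, 239.0] [536. 181.] 176 [80, 32]
multitool 0.74 [407.0, 189.0, 430.0, 207.0] [ 609. -343.] 135 [84, 32]
earbud_case 0.26 [162.0, 205.0, 169.0, 212.0] [562. 334.] 90 [30, 16]
t 19.07 p [ 0.5554 -0.1059  0.1973] x [ 0.997 -0.075  0.016] y [-0.075 -0.997 -0.003] z [ 0.016  0.002 -1.   ] F [-0.3  0.6 -0.2] w 0.0744
offset mm [ 50.  111.1 190.7] turn z 4.708373798829086
```

The multi-tool is in the chamber. Earbud case next.

```bash
python3 -m inch '[{"offset":[0.02,0.05,0],"turn":[0,-0.9,0],"fingers":0.08},{"offset":[0.02,0.045,0],"turn":[0,0,4.7],"fingers":0.08},{"offset":[0,0,0],"turn":[0,0,0],"fingers":0.08}]'
python3 - <<'E'
from h import *
find(["earbud_case"],"wrist")
go([.60,-.22,.007],81)
E
```

```text
time: 19.45
ee_pos: [0.5909, -0.2017, 0.2001]
eef_rot: [0.997, -0.077, 0.002, -0.002]
ft_force: [-0.5, 0.9, -0.7]
width: 0.0802
earbud_case 0.96 [312.0, 151.0, 354.0, 194.0] [ 600. -219.] 171 [57, 46]
t 19.55 p [ 0.5909 -0.1975  0.2005] x [ 0.989 -0.147  0.004] y [-0.147 -0.989 -0.005] z [ 0.005  0.005 -1.   ] F [0.1 0.6 0.2] w 0.0799
offset mm [ 11.5  21.9 193.4] turn z 0.5432871660400167
```

```bash
python3 -m inch '[{"offset":[0.011,0.021,0.06],"turn":[0,0,0.5],"fingers":0.08},{"offset":[0,0,0.06],"turn":[0,0,0],"fingers":0.08},{"offset":[0,0,0.03],"turn":[0,0,0],"fingers":0.08},{"offset":[0,0,0],"turn":[0,0,0],"fingers":0.08}]'
python3 - <<'E'
from h import *
go([.60,-.22,.007],81)
E
```

```text
time: 20.05
ee_pos: [0.6027, -0.2099, 0.052]
eef_rot: [0.997, -0.072, 0.006, -0.004]
ft_force: [1.0, -0.4, 0.9]
width: 0.0799
t 20.05 p [ 0.6027 -0.2099  0.052 ] x [ 0.99  -0.143  0.011] y [-0.143 -0.99  -0.008] z [ 0.012  0.006 -1.   ] F [ 1.  -0.4  0.9] w 0.0799
offset mm [-1.7 10.8 44.9] turn z 0.7519881294503534
```

```bash
python3 -m inch '[{"offset":[-0.002,0.010,0],"turn":[0,-0.6,0.5],"fingers":0.08},{"offset":[-0.001,0,0.025],"turn":[0,0,0],"fingers":0.08},{"offset":[0,0,0.015],"turn":[0,0,0],"fingers":0.08},{"offset":[0,0,0],"turn":[0,0,0],"fingers":0.08}]'
python3 - <<'E'
from h import *
go([.60,-.22,.007],81)
E
```

```text
time: 20.55
ee_pos: [0.6024, -0.2196, 0.0188]
eef_rot: [0.997, -0.076, 0.005, -0.003]
ft_force: [0.8, 0.3, 0.9]
width: 0.0801
t 20.55 p [ 0.6024 -0.2196  0.0188] x [ 0.989 -0.151  0.009] y [-0.151 -0.989 -0.006] z [ 0.01   0.005 -1.   ] F [0.8 0.3 0.9] w 0.0801
offset mm [-2.4  0.8 11.8] turn z 0.32978584303927505
```

```bash
python3 -m inch '[{"offset":[-0.002,0,0.011],"turn":[0,0,0],"fingers":0.08},{"offset":[0,0,0],"turn":[0,0,0],"fingers":0.03},{"offset":[0,0,0],"turn":[0,0,0],"fingers":0.03},{"offset":[0,0,0],"turn":[0,0,0],"fingers":0.03},{"offset":[0,0,0],"turn":[0,0,0],"fingers":0.03}]' 35
python3 -m inch '[{"offset":[0,0,0],"turn":[0,0,0],"fingers":0.03},{"offset":[0,0,-0.05],"turn":[0,0,0],"fingers":0.03},{"offset":[0,0,-0.06],"turn":[0,0,0],"fingers":0.03},{"offset":[0,0,-0.06],"turn":[0,0,0],"fingers":0.03}]'
python3 - <<'E'
from h import *
go([.51,.125,.17],85)
E
```

```text
time: 21.18
ee_pos: [0.6019, -0.2198, 0.0099]
eef_rot: [0.997, -0.076, 0.006, -0.002]
ft_force: [-0.7, 0.4, 0.3]
width: 0.0478
time: 21.68
ee_pos: [0.5966, -0.2196, 0.1786]
eef_rot: [0.997, -0.075, 0.001, -0.004]
ft_force: [1.6, -0.7, -0.3]
width: 0.045
t 21.68 p [ 0.5966 -0.2196  0.1786] x [ 0.989 -0.151  0.002] y [-0.151 -0.989 -0.008] z [ 0.003  0.008 -1.   ] F [ 1.6 -0.7 -0.3] w 0.045
offset mm [-137.5 -327.6   10.9] turn z -3.6574234232392655
```

```bash
python3 -m inch '[{"offset":[-0.024,-0.055,0],"turn":[0,0,0],"fingers":0.03},{"offset":[-0.024,-0.055,0],"turn":[0,0,0],"fingers":0.03},{"offset":[-0.024,-0.055,0],"turn":[0,0,0],"fingers":0.03},{"offset":[-0.024,-0.055,0],"turn":[0,0,0],"fingers":0.03},{"offset":[-0.024,-0.055,0],"turn":[0,0,0],"fingers":0.03}]'
python3 - <<'E'
from h import *
go([.502,.128,.12],85)
E
```

```text
time: 22.3
ee_pos: [0.5216, 0.0727, 0.1857]
eef_rot: [0.997, -0.08, 0.007, -0.002]
ft_force: [0.4, -0.4, -1.1]
width: 0.0446
t 22.3 p [0.5216 0.0727 0.1857] x [ 0.987 -0.16   0.014] y [-0.16  -0.987 -0.005] z [ 0.015  0.002 -1.   ] F [ 0.4 -0.4 -1.1] w 0.0446
offset mm [-29.2 -51.1  65.6] turn z -4.203226341227605
```

```bash
python3 -m inch '[{"offset":[-0.026,-0.049,0],"turn":[0,-0.8,-4],"fingers":0.03},{"offset":[0,0,0.05],"turn":[0,0,0],"fingers":0.03},{"offset":[0,0,0.04],"turn":[0,0,0],"fingers":0.03},{"offset":[0,0,0],"turn":[0,0,0],"fingers":0.03}]'
python3 - <<'E'
from h import *
go([.502,.127,.045],85)
E
```

```text
time: 22.8
ee_pos: [0.5018, 0.1338, 0.0956]
eef_rot: [0.999, -0.039, 0.002, -0.003]
ft_force: [0.1, -0.3, -0.6]
width: 0.0445
t 22.8 p [0.5018 0.1338 0.0956] x [ 0.997 -0.078  0.004] y [-0.078 -0.997 -0.005] z [ 0.005  0.005 -1.   ] F [ 0.1 -0.3 -0.6] w 0.0445
offset mm [ 0.5  7.1 50.6] turn z 0.5094397368562227
```

```bash
python3 -m inch '[{"offset":[0,0.009,0.015],"turn":[0,0,0],"fingers":0.03},{"offset":[0,0,0.025],"turn":[0,0,0],"fingers":0.03},{"offset":[0,0,0.008],"turn":[0,0,0],"fingers":0.03},{"offset":[0,0,0],"turn":[0,0,0],"fingers":0.03}]'
python3 -m inch '[{"offset":[0,0,0],"turn":[0,0,0],"fingers":0.055},{"offset":[0,0,0],"turn":[0,0,0],"fingers":0.055},{"offset":[0,0,-0.03],"turn":[0,0,0],"fingers":0.055},{"offset":[0,0,-0.06],"turn":[0,0,0],"fingers":0.055},{"offset":[0,0,-0.06],"turn":[0,0,0],"fingers":0.08}]'
python3 - <<'E'
from h import *
go([.40,-.23,.22],85)
E
```

```text
time: 23.3
ee_pos: [0.5047, 0.1225, 0.05]
eef_rot: [0.999, -0.041, 0.005, -0.003]
ft_force: [-0.3, 1.2, -0.5]
width: 0.0447
time: 23.92
ee_pos: [0.5018, 0.1214, 0.2031]
eef_rot: [0.999, -0.041, 0.003, -0.003]
ft_force: [2.0, -0.2, 0.5]
width: 0.0595
t 23.93 p [0.5018 0.1214 0.2031] x [ 0.997 -0.081  0.007] y [-0.081 -0.997 -0.005] z [ 0.007  0.005 -1.   ] F [ 2.  -0.2  0.5] w 0.0595
offset mm [-72.9 358.4 -19.3] turn z 0.34875900371167745
```

```bash
python3 -m inch '[{"offset":[-0.007,0.06,-0.003],"turn":[0,0,0],"fingers":0.087},{"offset":[-0.007,0.06,-0.003],"turn":[0,0,0],"fingers":0.087},{"offset":[-0.007,0.06,-0.003],"turn":[0,0,0],"fingers":0.087},{"offset":[-0.007,0.06,-0.003],"turn":[0,0,0],"fingers":0.087},{"offset":[-0.007,0.06,-0.003],"turn":[0,0,0],"fingers":0.087}]'
python3 -m inch '[{"offset":[-0.007,0.06,-0.003],"turn":[0,0,0],"fingers":0.087},{"offset":[-0.007,0.04,0],"turn":[0,0,0],"fingers":0.087},{"offset":[0,0,0],"turn":[0,0,0],"fingers":0.087}]'
python3 - <<'E'
from h import *
pose();c,im=find(["bike_light","padlock","earbud_case"],"wrist")
cv2.imwrite("pics/w3.png",im[...,::-1])
_,t=find(["earbud_case","multitool","padlock"],"top");cv2.imwrite("pics/t3.png",cv2.resize(t[160:280,140:500],None,fx=2.2,fy=2.2,interpolation=2)[...,::-1])
E
```

```text
time: 24.55
ee_pos: [0.446, -0.1772, 0.2253]
eef_rot: [0.999, -0.035, 0.012, -0.002]
ft_force: [1.6, -0.4, 0.5]
width: 0.0866
time: 24.92
ee_pos: [0.4223, -0.2838, 0.2296]
eef_rot: [0.999, -0.038, 0.013, -0.001]
ft_force: [0.5, 0.7, -0.5]
width: 0.087
t 24.93 p [ 0.4223 -0.2838  0.2296] x [ 0.997 -0.076  0.026] y [-0.076 -0.997 -0.003] z [ 0.026  0.001 -1.   ] F [ 0.5  0.7 -0.5] w 0.087
bike_light 0.81 [296.0, 145.0, 323.0, 178.0] [ 450. -275.] 22 [38, 37]
padlock 0.62 [412.0, 93.0, 467.0, 141.0] [ 497. -446.] 118 [61, 45]
earbud_case 0.79 [232.0, 228.0, 252.0, 251.0] [491. 125.] 0 [59, 47]
multitool 0.83 [216.0, 204.0, 231.0, 239.0] [536. 180.] 176 [80, 31]
multitool 0.68 [459.0, 187.0, 488.0, 205.0] [ 607. -500.] 53 [80, 33]
multitool 0.52 [232.0, 227.0, 248.0, 251.0] [492. 126.] 0 [59, 48]
```

View pics/w3.png

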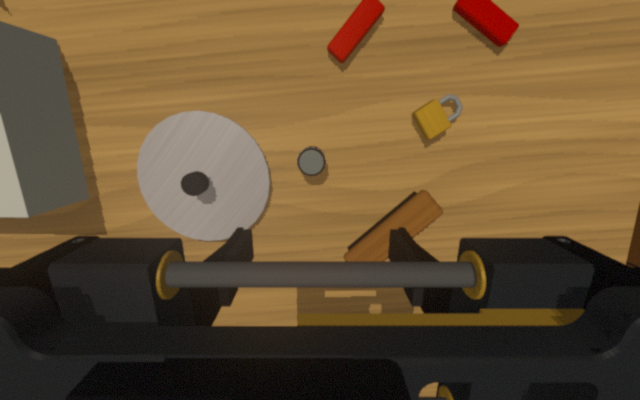

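View pics/t3.png

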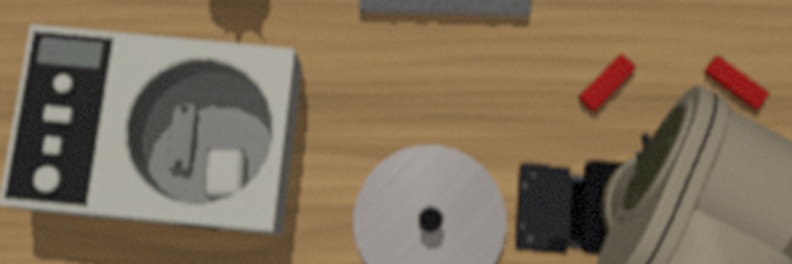

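The wrist view shows the bike light at (311,161) and padlock body at (432,119) with shackle up-right. The top view shows the multi-tool and earbud case in the chamber. Bike light next.

```bash
python3 - <<'E'
from h import *
print(at(cam("wrist"),[[432,119],[453,107]],.016))
go([.4505,-.275,.008],85)
E
```

```text
[[ 0.49559236 -0.43174718]
 [ 0.50873566 -0.45834424]]
t 25.32 p [ 0.4241 -0.2798  0.2295] x [ 0.997 -0.069  0.026] y [-0.069 -0.998 -0.003] z [ 0.026  0.001 -1.   ] F [0.2 0.5 0.1] w 0.087
offset mm [ 20.2  -6.  222.1] turn z 1.0274450446782168
```

```bash
python3 -m inch '[{"offset":[0.026,-0.005,0.05],"turn":[0,-1.5,1],"fingers":0.06},{"offset":[0,0,0.06],"turn":[0,0,0],"fingers":0.06},{"offset":[0,0,0.05],"turn":[0,0,0],"fingers":0.06},{"offset":[0,0,0],"turn":[0,0,0],"fingers":0.06}]'
python3 - <<'E'
from h import *
go([.4505,-.275,.010],85)
E
```

```text
time: 25.82
ee_pos: [0.4547, -0.2753, 0.0683]
eef_rot: [0.999, -0.042, 0.002, -0.001]
ft_force: [0.3, 0.5, 0.6]
width: 0.0613
t 25.82 p [ 0.4547 -0.2753  0.0683] x [ 0.996 -0.085  0.003] y [-0.085 -0.996 -0.001] z [ 0.003  0.001 -1.   ] F [0.3 0.5 0.6] w 0.0613
offset mm [-4.4  0.2 58.2] turn z 0.14784740606111768
```

```bash
python3 -m inch '[{"offset":[-0.004,0,0.03],"turn":[0,0,0],"fingers":0.06},{"offset":[0,0,0.018],"turn":[0,0,0],"fingers":0.06},{"offset":[0,0,0.007],"turn":[0,0,0],"fingers":0.06},{"offset":[0,0,0],"turn":[0,0,0],"fingers":0.06}]'
python3 -m inch '[{"offset":[0,0,0],"turn":[0,0,0],"fingers":0.02},{"offset":[0,0,0],"turn":[0,0,0],"fingers":0.02},{"offset":[0,0,0],"turn":[0,0,0],"fingers":0.02},{"offset":[0,0,0],"turn":[0,0,0],"fingers":0.02},{"offset":[0,0,0],"turn":[0,0,0],"fingers":0.02}]' 35
```

```text
time: 26.32
ee_pos: [0.4559, -0.277, 0.0192]
eef_rot: [0.999, -0.042, 0.006, 0.002]
ft_force: [-0.1, -0.1, -1.1]
width: 0.0604
time: 26.95
ee_pos: [0.4572, -0.2777, 0.0216]
eef_rot: [0.999, -0.042, 0.007, 0.003]
ft_force: [0.2, -0.2, -0.9]
width: 0.0366
```

Gripped too shallow and off-centre; reopen and go deeper.

```bash
python3 -m inch '[{"offset":[0,0,0],"turn":[0,0,0],"fingers":0.06},{"offset":[0,0,0],"turn":[0,0,0],"fingers":0.06},{"offset":[-0.006,-0.001,0.004],"turn":[0,0,0],"fingers":0.06},{"offset":[0,0,0.007],"turn":[0,0,0],"fingers":0.06},{"offset":[0,0,0],"turn":[0,0,0],"fingers":0.06}]'
python3 - <<'E'
from h import *
go([.4515,-.276,.010],85)
E
```

```text
time: 27.58
ee_pos: [0.4507, -0.2762, 0.0095]
eef_rot: [0.999, -0.042, 0.007, 0.003]
ft_force: [0.8, 0.3, 0.0]
width: 0.0597
t 27.57 p [ 0.4507 -0.2762  0.0095] x [ 0.996 -0.084  0.014] y [-0.084 -0.996  0.005] z [ 0.014 -0.006 -1.   ] F [0.8 0.3 0. ] w 0.0597
offset mm [ 0.8 -0.2 -0.5] turn z 0.1632474910506687
```

```bash
python3 -m inch '[{"offset":[0,0,0],"turn":[0,0,0],"fingers":0.02},{"offset":[0,0,0],"turn":[0,0,0],"fingers":0.02},{"offset":[0,0,0],"turn":[0,0,0],"fingers":0.02},{"offset":[0,0,0],"turn":[0,0,0],"fingers":0.02},{"offset":[0,0,0],"turn":[0,0,0],"fingers":0.02}]' 35
python3 -m inch '[{"offset":[0,0,-0.05],"turn":[0,0,0],"fingers":0.02},{"offset":[0,0,-0.06],"turn":[0,0,0],"fingers":0.02},{"offset":[0,0,-0.06],"turn":[0,0,0],"fingers":0.02}]'
python3 - <<'E'
from h import *
go([.57,.118,.18],85)
E
```

```text
time: 28.2
ee_pos: [0.451, -0.2762, 0.0096]
eef_rot: [0.999, -0.042, 0.007, 0.003]
ft_force: [-0.1, 0.4, -0.4]
width: 0.037
time: 28.58
ee_pos: [0.4457, -0.2736, 0.1792]
eef_rot: [0.999, -0.042, 0.003, -0.0]
ft_force: [0.8, -0.8, -0.8]
width: 0.0372
t 28.57 p [ 0.4457 -0.2736  0.1792] x [ 0.996 -0.084  0.006] y [-0.084 -0.996 -0.001] z [ 0.006  0.    -1.   ] F [ 0.8 -0.8 -0.8] w 0.0372
offset mm [  91.  -400.6    0. ] turn z 0.1913586513922212
```

```bash
python3 -m inch '[{"offset":[0.015,-0.058,0],"turn":[0,0,0],"fingers":0.02},{"offset":[0.015,-0.058,0],"turn":[0,0,0],"fingers":0.02},{"offset":[0.015,-0.058,0],"turn":[0,0,0],"fingers":0.02},{"offset":[0.015,-0.058,0],"turn":[0,0,0],"fingers":0.02},{"offset":[0.015,-0.058,0],"turn":[0,0,0],"fingers":0.02}]'
python3 -m inch '[{"offset":[0.015,-0.058,0],"turn":[0,0,0],"fingers":0.02},{"offset":[0.01,-0.045,0],"turn":[0,0,0],"fingers":0.02},{"offset":[0,0,0],"turn":[0,0,0],"fingers":0.02}]'
python3 - <<'E'
from h import *
go([.583,.128,.048],85)
E
```

```text
time: 29.2
ee_pos: [0.55, 0.0096, 0.1859]
eef_rot: [0.999, -0.048, 0.008, 0.003]
ft_force: [0.8, -0.4, -0.1]
width: 0.0373
time: 29.58
ee_pos: [0.5852, 0.119, 0.1856]
eef_rot: [0.999, -0.045, 0.008, 0.002]
ft_force: [0.2, -0.3, -0.1]
width: 0.0372
t 29.57 p [0.5852 0.119  0.1856] x [ 0.996 -0.089  0.017] y [-0.089 -0.996  0.003] z [ 0.016 -0.005 -1.   ] F [ 0.2 -0.3 -0.1] w 0.0372
offset mm [ -5.3  -9.2 137.5] turn z -0.11834352563670336
```

```bash
python3 -m inch '[{"offset":[-0.003,-0.004,0.05],"turn":[0,-0.9,0],"fingers":0.02},{"offset":[0,0,0.045],"turn":[0,0,0],"fingers":0.02},{"offset":[0,0,0.02],"turn":[0,0,0],"fingers":0.02},{"offset":[0,0,0],"turn":[0,0,0],"fingers":0.02}]'
python3 - <<'E'
from h import *
go([.583,.128,.045],85)
E
```

```text
time: 30.08
ee_pos: [0.5845, 0.1206, 0.0687]
eef_rot: [0.999, -0.046, 0.001, 0.002]
ft_force: [0.8, -0.1, -0.6]
width: 0.0372
t 30.07 p [0.5845 0.1206 0.0687] x [ 0.996 -0.091  0.003] y [-0.091 -0.996  0.004] z [ 0.002 -0.005 -1.   ] F [ 0.8 -0.1 -0.6] w 0.0372
offset mm [-2.2 -7.4 23.7] turn z -0.2401933677880379
```

```bash
python3 -m inch '[{"offset":[-0.002,-0.004,0.018],"turn":[0,0,0],"fingers":0.02},{"offset":[0,0,0.01],"turn":[0,0,0],"fingers":0.02},{"offset":[0,0,0],"turn":[0,0,0],"fingers":0.05},{"offset":[0,0,0],"turn":[0,0,0],"fingers":0.05},{"offset":[0,0,-0.03],"turn":[0,0,0],"fingers":0.05}]'
python3 -m inch '[{"offset":[0,0,-0.05],"turn":[0,0,0],"fingers":0.05},{"offset":[0,0,-0.06],"turn":[0,0,0],"fingers":0.05},{"offset":[0,0,0],"turn":[0,0,0],"fingers":0.08}]'
python3 - <<'E'
from h import *
find(["bike_light","multitool","earbud_case"],"wrist");find(["padlock"],"top")
go([.46,-.42,.21],28)
E
```

```text
time: 30.7
ee_pos: [0.584, 0.1246, 0.0717]
eef_rot: [0.999, -0.046, 0.002, 0.002]
ft_force: [1.0, -0.8, 0.5]
width: 0.0492
time: 31.08
ee_pos: [0.5849, 0.1259, 0.1892]
eef_rot: [0.999, -0.046, 0.005, 0.001]
ft_force: [0.2, 0.7, -0.4]
width: 0.0541
bike_light 0.63 [304.0, 175.0, 337.0, 209.0] [578. 123.] 66 [41, 40]
multitool 0.74 [267.0, 201.0, 297.0, 264.0] [525. 179.] 177 [88, 33]
multitool 0.26 [250.0, 2.0, 343.0, 70.0] [752. 134.] 85 [99, 67]
earbud_case 0.95 [309.0, 240.0, 349.0, 262.0] [497. 122.] 85 [47, 33]
padlock 0.86 [443.0, 228.0, 470.0, 245.0] [ 497. -445.] 119 [63, 44]
t 31.38 p [0.5818 0.1245 0.1821] x [ 0.996 -0.092 -0.   ] y [-0.092 -0.996  0.005] z [-0.    -0.005 -1.   ] F [ 0.6 -0.1  1.1] w 0.0754
offset mm [-71.1 553.5 -25.1] turn z 56.716459372273874
```

```bash
python3 -m inch '[{"offset":[-0.008,0.06,-0.004],"turn":[0,0,0],"fingers":0.08},{"offset":[-0.008,0.06,-0.004],"turn":[0,0,0],"fingers":0.08},{"offset":[-0.008,0.06,-0.004],"turn":[0,0,0],"fingers":0.08},{"offset":[-0.008,0.06,-0.004],"turn":[0,0,0],"fingers":0.08},{"offset":[-0.008,0.06,-0.004],"turn":[0,0,0],"fingers":0.08}]'
python3 -m inch '[{"offset":[-0.008,0.06,0],"turn":[0,0,0],"fingers":0.08},{"offset":[-0.008,0.06,0],"turn":[0,0,0],"fingers":0.08},{"offset":[-0.008,0.06,0],"turn":[0,0,0],"fingers":0.08},{"offset":[-0.006,0.04,0],"turn":[0,0,0],"fingers":0.08}]'
python3 -m inch '[{"offset":[0,0,0],"turn":[0,0,10.7],"fingers":0.08},{"offset":[0,0,0],"turn":[0,0,10.7],"fingers":0.08},{"offset":[0,0,0],"turn":[0,0,10.7],"fingers":0.08},{"offset":[0,0,0],"turn":[0,0,10.7],"fingers":0.08},{"offset":[0,0,0],"turn":[0,0,10.7],"fingers":0.08}]'
python3 - <<'E'
from h import *
c,im=find(["padlock"],"wrist");cv2.imwrite("pics/w4.png",im[...,::-1])
go([.494,-.4335,.006],28)
print(px(cam("wrist"),np.array([[.494,-.4335,.02]])),r.read_state()["joint_positions"])
E
```

```text
time: 32.0
ee_pos: [0.5119, -0.1728, 0.1987]
eef_rot: [0.999, -0.041, -0.004, 0.0]
ft_force: [1.0, -1.5, 0.8]
width: 0.0801
time: 32.5
ee_pos: [0.4593, -0.3979, 0.1959]
eef_rot: [0.999, -0.042, -0.006, -0.0]
ft_force: [0.4, -0.3, -1.1]
width: 0.0799
time: 33.12
ee_pos: [0.4546, -0.4016, 0.1891]
eef_rot: [0.872, -0.49, -0.01, 0.002]
ft_force: [-0.2, 0.4, 0.3]
width: 0.0804
padlock 0.92 [288.0, 102.0, 328.0, 155.0] [ 498. -448.] 119 [59, 42]
t 33.23 p [ 0.4546 -0.4016  0.1891] x [ 0.522 -0.853 -0.016] y [-0.853 -0.523  0.013] z [-0.019  0.007 -1.   ] F [-0.3 -0.4  0.5] w 0.0798
offset mm [ 50.7 -19.2 182.1] turn z 3.493759306139509
[[304.33523011 142.48748244]] [ 0.83315572  0.33702352 -0.23663095  1.53057212  0.08609235  1.30358709
 -2.00681532]
```

View pics/w4.png

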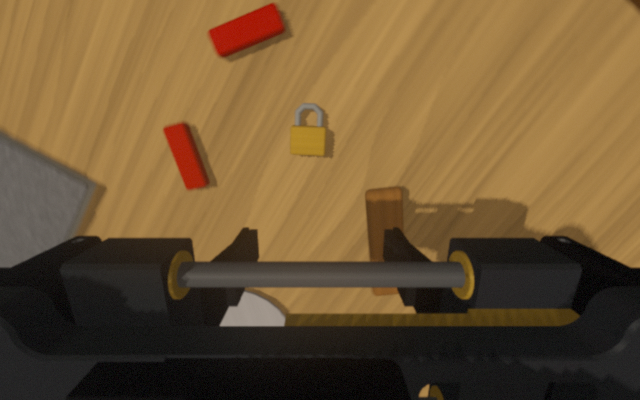

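Padlock body at (308,140), shackle up in the picture; brush clear of the fingers. Move in.

```bash
python3 -m inch '[{"offset":[0.045,-0.010,0.05],"turn":[0.7,1,3.5],"fingers":0.075},{"offset":[0,0,0.06],"turn":[0,0,0],"fingers":0.07},{"offset":[0,0,0.02],"turn":[0,0,0],"fingers":0.07},{"offset":[0,0,0],"turn":[0,0,0],"fingers":0.07}]'
python3 - <<'E'
from h import *
go([.492,-.437,.006],28)
E
```

```text
time: 33.72
ee_pos: [0.484, -0.4323, 0.0582]
eef_rot: [0.862, -0.507, 0.001, 0.001]
ft_force: [-0.3, 0.2, 0.8]
width: 0.0701
t 33.73 p [ 0.484  -0.4323  0.0582] x [ 0.486 -0.874  0.002] y [-0.874 -0.486  0.001] z [ 0.    -0.002 -1.   ] F [-0.3  0.2  0.8] w 0.0701
offset mm [ 7.9 -4.7 52.2] turn z 1.0523007527114316
```

```bash
python3 -m inch '[{"offset":[0.007,-0.005,0.025],"turn":[0,0,1],"fingers":0.07},{"offset":[0,0,0.02],"turn":[0,0,0],"fingers":0.07},{"offset":[0,0,0.006],"turn":[0,0,0],"fingers":0.07},{"offset":[0,0,0],"turn":[0,0,0],"fingers":0.07}]'
python3 - <<'E'
from h import *
go([.492,-.437,.006],28)
E
```

```text
time: 34.22
ee_pos: [0.4931, -0.4372, 0.0092]
eef_rot: [0.859, -0.511, 0.002, 0.001]
ft_force: [-0.4, 0.1, -0.4]
width: 0.0697
t 34.23 p [ 0.4931 -0.4372  0.0092] x [ 0.477 -0.879  0.005] y [-0.879 -0.477 -0.001] z [ 0.003 -0.004 -1.   ] F [-0.4  0.1 -0.4] w 0.0697
offset mm [-0.7  0.8  3.2] turn z 0.4783803938577762
```

```bash
python3 -m inch '[{"offset":[0,0.001,0.003],"turn":[0,0,0],"fingers":0.03},{"offset":[0,0,0],"turn":[0,0,0],"fingers":0.03},{"offset":[0,0,0],"turn":[0,0,0],"fingers":0.03},{"offset":[0,0,0],"turn":[0,0,0],"fingers":0.03},{"offset":[0,0,0],"turn":[0,0,0],"fingers":0.03}]' 45
python3 -m inch '[{"offset":[0,0,0],"turn":[0,0,0],"fingers":0.03},{"offset":[0,0,-0.05],"turn":[0,0,0],"fingers":0.03},{"offset":[0,0,-0.06],"turn":[0,0,0],"fingers":0.03},{"offset":[0,0,-0.06],"turn":[0,0,0],"fingers":0.03}]'
python3 -m inch '[{"offset":[0,0,0],"turn":[0,0,-10.7],"fingers":0.03},{"offset":[0,0,0],"turn":[0,0,-10.7],"fingers":0.03},{"offset":[0,0,0],"turn":[0,0,-10.7],"fingers":0.03},{"offset":[0,0,0],"turn":[0,0,-10.7],"fingers":0.03},{"offset":[0,0,0],"turn":[0,0,-10.7],"fingers":0.03}]'
python3 - <<'E'
from h import *
go([.545,.10,.18],85)
E
```

```text
time: 34.85
ee_pos: [0.4929, -0.4386, 0.0084]
eef_rot: [0.859, -0.511, 0.004, 0.001]
ft_force: [0.1, -0.1, -1.5]
width: 0.0416
time: 35.35
ee_pos: [0.489, -0.4352, 0.176]
eef_rot: [0.86, -0.511, -0.002, 0.0]
ft_force: [1.8, 0.1, -1.8]
width: 0.0416
time: 35.98
ee_pos: [0.4908, -0.4363, 0.1823]
eef_rot: [0.998, -0.065, 0.001, 0.002]
ft_force: [1.7, -0.2, -1.6]
width: 0.0415
t 35.98 p [ 0.4908 -0.4363  0.1823] x [ 0.992 -0.13   0.002] y [-0.13  -0.992  0.004] z [ 0.002 -0.004 -1.   ] F [ 1.7 -0.2 -1.6] w 0.0415
offset mm [-1.580e+01 -5.389e+02  1.000e-01] turn z -2.4563522953674806
```

```bash
python3 -m inch '[{"offset":[-0.0015,-0.06,0],"turn":[0,0,0],"fingers":0.03},{"offset":[-0.0015,-0.06,0],"turn":[0,0,0],"fingers":0.03},{"offset":[-0.0015,-0.06,0],"turn":[0,0,0],"fingers":0.03},{"offset":[-0.0015,-0.06,0],"turn":[0,0,0],"fingers":0.03},{"offset":[-0.0015,-0.06,0],"turn":[0,0,0],"fingers":0.03}]'
python3 -m inch '[{"offset":[-0.0015,-0.06,0],"turn":[0,0,0],"fingers":0.03},{"offset":[-0.0015,-0.06,0],"turn":[0,0,0],"fingers":0.03},{"offset":[-0.0015,-0.06,0],"turn":[0,0,0],"fingers":0.03},{"offset":[0,-0.03,0],"turn":[0,0,8.5],"fingers":0.03},{"offset":[0,0,0],"turn":[0,0,8.5],"fingers":0.03}]'
python3 - <<'E'
from h import *
go([.54,.110,.055],65)
E
```

```text
time: 36.6
ee_pos: [0.5203, -0.1349, 0.1791]
eef_rot: [0.998, -0.068, 0.0, 0.002]
ft_force: [1.0, 0.0, -1.9]
width: 0.0414
time: 37.22
ee_pos: [0.5427, 0.0868, 0.1783]
eef_rot: [0.977, -0.214, 0.001, 0.002]
ft_force: [-0.4, -0.5, -2.3]
width: 0.0418
t 37.23 p [0.5427 0.0868 0.1783] x [ 0.908 -0.419  0.003] y [-0.419 -0.908  0.003] z [ 0.001 -0.004 -1.   ] F [-0.4 -0.5 -2.3] w 0.0418
offset mm [-12.5 -20.4 123.2] turn z 0.25379180425110803
```

```bash
python3 -m inch '[{"offset":[-0.010,-0.017,0.03],"turn":[0,0,0],"fingers":0.03},{"offset":[0,0,0.04],"turn":[0,0,0],"fingers":0.03},{"offset":[0,0,0.02],"turn":[0,0,0],"fingers":0.03},{"offset":[0,0,0],"turn":[0,0,0],"fingers":0.03}]'
python3 - <<'E'
from h import *
go([.54,.110,.052],65)
E
```

```text
time: 37.72
ee_pos: [0.5405, 0.1075, 0.0861]
eef_rot: [0.977, -0.215, 0.001, 0.002]
ft_force: [1.0, 0.1, -1.7]
width: 0.0409
t 37.73 p [0.5405 0.1075 0.0861] x [ 0.908 -0.419  0.003] y [-0.419 -0.908  0.003] z [ 0.001 -0.004 -1.   ] F [ 1.   0.1 -1.7] w 0.0409
offset mm [-1.6 -2.2 34. ] turn z 0.2064711707187996
```

```bash
python3 -m inch '[{"offset":[-0.001,-0.001,0.022],"turn":[0,0,0],"fingers":0.03},{"offset":[0,0,0.01],"turn":[0,0,0],"fingers":0.03},{"offset":[0,0,0],"turn":[0,0,0],"fingers":0.05},{"offset":[0,0,0],"turn":[0,0,0],"fingers":0.05},{"offset":[0,0,-0.03],"turn":[0,0,0],"fingers":0.05}]'
python3 -m inch '[{"offset":[0,0,-0.05],"turn":[0,0,-10],"fingers":0.05},{"offset":[0,0,-0.06],"turn":[0,0,-10],"fingers":0.05},{"offset":[-0.02,0.03,-0.03],"turn":[0,0,0],"fingers":0.06},{"offset":[-0.02,0.05,0],"turn":[0,0,0],"fingers":0.06},{"offset":[-0.02,0.05,0],"turn":[0,0,0],"fingers":0.06}]'
python3 - <<'E'
from h import *
pose();c,im=find(["padlock","bike_light","earbud_case","multitool","key_fob","lid"],"top");cv2.imwrite("pics/t5.png",cv2.resize(im[160:280,140:500],None,fx=2.2,fy=2.2,interpolation=2)[...,::-1])
go([.44,-.12,.20],85)
E
```

```text
time: 38.35
ee_pos: [0.5417, 0.1086, 0.0872]
eef_rot: [0.977, -0.215, 0.003, 0.002]
ft_force: [-0.1, -0.2, 1.4]
width: 0.0496
time: 38.98
ee_pos: [0.4734, -0.0142, 0.2394]
eef_rot: [0.999, -0.032, 0.008, 0.001]
ft_force: [0.8, -0.2, 0.8]
width: 0.0594
t 38.98 p [ 0.4734 -0.0142  0.2394] x [ 0.998 -0.064  0.017] y [-0.064 -0.998  0.002] z [ 0.017 -0.003 -1.   ] F [ 0.8 -0.2  0.8] w 0.0594
earbud_case 0.65 [302.0, 112.0, 382.0, 166.0] [ 769. -142.] 89 [215, 155]
earbud_case 0.46 [158.0, 220.0, 172.0, 231.0] [523. 336.] 90 [19, 19]
multitool 0.68 [460.0, 188.0, 488.0, 206.0] [ 608. -500.] 53 [79, 29]
multitool 0.58 [404.0, 185.0, 428.0, 207.0] [ 608. -341.] 135 [83, 30]
multitool 0.55 [215.0, 209.0, 223.0, 239.0] [530. 190.] 177 [68, 10]
lid 0.82 [307.0, 226.0, 368.0, 294.0] [ 427. -130.] 132 [183, 150]
lid 0.55 [165.0, 193.0, 176.0, 202.0] [599. 328.] 4 [23, 22]
t 39.33 p [ 0.4741 -0.0118  0.2382] x [ 0.998 -0.063  0.015] y [-0.063 -0.998  0.001] z [ 0.014 -0.002 -1.   ] F [ 0.   0.3 -0.2] w 0.06
offset mm [-27.7 110.1  37.9] turn z 1.374429893096334
```

View pics/t5.png

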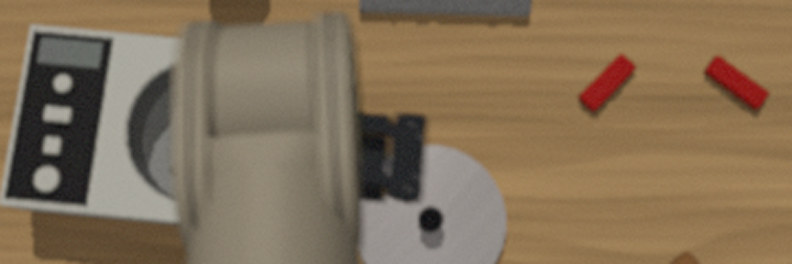

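The bench is clear except for the red tools, but the arm hides the chamber. Move above the lid and look again.

```bash
python3 -m inch '[{"offset":[-0.01,0.055,0.02],"turn":[0,-0.8,1.4],"fingers":0.06},{"offset":[-0.01,0.05,0.02],"turn":[0,0,0],"fingers":0.06},{"offset":[0,0,0],"turn":[0,0,0],"fingers":0.06}]'
python3 - <<'E'
from h import *
print("knob",at(cam("top"),[[335.9,259.5]],.048))
c,im=find(["lid"],"wrist")
m,W=c
# dark knob blob in the wrist picture near the expected place
d=cv2.inRange(im,(0,0,0),(60,60,60));u,v=px(c,np.array([.438,-.12,.047]));print("expect",u,v)
n,l,st,ce=cv2.connectedComponentsWithStats(d)
for i in range(1,n):
    if 60<st[i,4]<4000 and abs(ce[i]-[u,v]).max()<60: print(st[i],ce[i],at(c,[ce[i]],.045))
c,im=find(["padlock","bike_light","earbud_case","multitool"],"top")
sc=r.camera("scene")
cv2.imwrite("pics/t6.png",np.hstack([cv2.resize(im[165:280,135:285],(400,307),interpolation=2),cv2.resize(sc[90:220,290:450],(378,307),interpolation=2)])[...,::-1])
go([.438,-.12,.028],85)
E
```

```text
time: 39.7
ee_pos: [0.4482, -0.1134, 0.1972]
eef_rot: [0.999, -0.04, 0.001, -0.001]
ft_force: [0.1, -0.4, 0.8]
width: 0.0598
knob [[ 0.43399221 -0.12309174]]
lid 0.95 [257.0, 114.0, 398.0, 254.0] [ 437. -121.] 133 [181, 179]
expect 325.7598110032064 195.68869886594112
[317 184  21  25 339] [327.6460177  196.83185841] [[ 0.43586887 -0.12210928]]
[368 228  43  36 867] [383.23529412 249.11649366] [[ 0.3627849  -0.18641299]]
padlock 0.54 [240.0, 206.0, 250.0, 226.0] [550. 120.] 3 [60, 27]
bike_light 0.57 [236.0, 198.0, 252.0, 212.0] [590. 128.] 121 [36, 33]
earbud_case 0.87 [234.0, 225.0, 252.0, 253.0] [491. 126.] 178 [64, 49]
multitool 0.88 [216.0, 204.0, 230.0, 238.0] [536. 180.] 177 [79, 30]
multitool 0.7 [404.0, 188.0, 428.0, 206.0] [ 609. -341.] 135 [78, 27]
multitool 0.55 [459.0, 184.0, 489.0, 206.0] [ 608. -500.] 51 [80, 32]
t 40.1 p [ 0.45   -0.1104  0.1991] x [ 0.997 -0.074  0.005] y [-0.074 -0.997 -0.001] z [ 0.005  0.    -1.   ] F [-0.6  0.5 -0.1] w 0.0599
offset mm [-12.   10.5 171. ] turn z 0.750462445086157
```

View pics/t6.png

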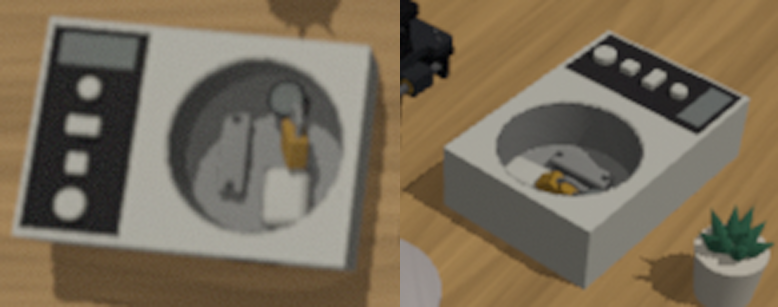

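All four things lie low in the chamber (light top right, padlock, earbud case, multi-tool). Now pick up the lid.

```bash
python3 -m inch '[{"offset":[-0.012,0.010,0.06],"turn":[0,0,0.7],"fingers":0.06},{"offset":[0,0,0.06],"turn":[0,0,0],"fingers":0.06},{"offset":[0,0,0.02],"turn":[0,0,0],"fingers":0.06},{"offset":[0,0,0],"turn":[0,0,0],"fingers":0.06}]'
python3 - <<'E'
from h import *
go([.4365,-.1215,.030],85)
E
```

```text
time: 40.6
ee_pos: [0.4399, -0.1186, 0.0571]
eef_rot: [0.999, -0.042, 0.005, 0.0]
ft_force: [0.7, -0.0, 0.8]
width: 0.0599
t 40.6 p [ 0.4399 -0.1186  0.0571] x [ 0.996 -0.084  0.009] y [-0.084 -0.996  0.   ] z [ 0.009 -0.001 -1.   ] F [ 0.7 -0.   0.8] w 0.0599
offset mm [-3.4  3.2 27.1] turn z 0.19010649167117322
```

```bash
python3 -m inch '[{"offset":[-0.003,0.003,0.02],"turn":[0,-0.5,0],"fingers":0.06},{"offset":[0,0,0.007],"turn":[0,0,0],"fingers":0.06},{"offset":[0,0,0.002],"turn":[0,0,0],"fingers":0.06},{"offset":[0,0,0],"turn":[0,0,0],"fingers":0.06}]'
python3 - <<'E'
from h import *
go([.4365,-.1215,.030],85)
E
```

```text
time: 41.1
ee_pos: [0.4388, -0.1219, 0.029]
eef_rot: [0.999, -0.042, 0.002, 0.001]
ft_force: [-0.2, 0.2, 0.9]
width: 0.06
t 41.1 p [ 0.4388 -0.1219  0.029 ] x [ 0.996 -0.084  0.004] y [-0.084 -0.996  0.001] z [ 0.004 -0.002 -1.   ] F [-0.2  0.2  0.9] w 0.06
offset mm [-2.4 -0.2 -1. ] turn z 0.20229831981984603
```

```bash
python3 -m inch '[{"offset":[-0.002,0,0],"turn":[0,0,0],"fingers":0.06},{"offset":[0,0,0],"turn":[0,0,0],"fingers":0.015},{"offset":[0,0,0],"turn":[0,0,0],"fingers":0.015},{"offset":[0,0,0],"turn":[0,0,0],"fingers":0.015},{"offset":[0,0,0],"turn":[0,0,0],"fingers":0.015}]' 45
python3 -m inch '[{"offset":[0,0,0],"turn":[0,0,0],"fingers":0.015},{"offset":[0,0,0],"turn":[0,0,0],"fingers":0.015},{"offset":[0,0,-0.05],"turn":[0,0,0],"fingers":0.015},{"offset":[0,0,-0.06],"turn":[0,0,0],"fingers":0.015},{"offset":[0,0,-0.05],"turn":[0,0,0],"fingers":0.015}]'
python3 - <<'E'
from h import *
go([.5334,.1425,.18],85)
E
```

```text
time: 41.72
ee_pos: [0.4375, -0.1218, 0.0301]
eef_rot: [0.999, -0.042, 0.003, 0.001]
ft_force: [0.8, 0.0, -0.3]
width: 0.0287
time: 42.35
ee_pos: [0.4331, -0.1206, 0.1898]
eef_rot: [0.999, -0.042, -0.002, -0.001]
ft_force: [1.0, -0.1, -1.3]
width: 0.0285
t 42.35 p [ 0.4331 -0.1206  0.1898] x [ 0.997 -0.083 -0.004] y [-0.083 -0.997 -0.002] z [-0.004  0.002 -1.   ] F [ 1.  -0.1 -1.3] w 0.0285
offset mm [  78.2 -270.5    9.9] turn z 0.23569838007426824
```

```bash
python3 -m inch '[{"offset":[0.0155,-0.054,0],"turn":[0,0,0],"fingers":0.015},{"offset":[0.0155,-0.054,0],"turn":[0,0,0],"fingers":0.015},{"offset":[0.0155,-0.054,0],"turn":[0,0,0],"fingers":0.015},{"offset":[0.0155,-0.054,0],"turn":[0,0,0],"fingers":0.015},{"offset":[0.0155,-0.05,0],"turn":[0,0,0],"fingers":0.015}]'
python3 -m inch '[{"offset":[0,0,0.05],"turn":[0,0,0],"fingers":0.015},{"offset":[0,0,0],"turn":[0,0,0],"fingers":0.015}]'
python3 - <<'E'
from h import *
go([.5345,.143,.125],85)
E
```

```text
time: 42.98
ee_pos: [0.5371, 0.1386, 0.193]
eef_rot: [0.999, -0.048, 0.001, 0.002]
ft_force: [0.3, -0.5, -3.5]
width: 0.0286
time: 43.22
ee_pos: [0.5369, 0.1435, 0.1414]
eef_rot: [0.999, -0.045, 0.0, 0.0]
ft_force: [0.0, -0.3, -1.8]
width: 0.0289
t 43.23 p [0.5369 0.1435 0.1414] x [ 0.996 -0.089  0.001] y [-0.089 -0.996  0.   ] z [ 0.001 -0.    -1.   ] F [ 0.  -0.3 -1.8] w 0.0289
offset mm [-2.3  0.7 16.4] turn z -0.11321403836279842
```

```bash
python3 -m inch '[{"offset":[-0.0025,0.001,0.008],"turn":[0,0,0],"fingers":0.015},{"offset":[-0.001,0,0.004],"turn":[0,0,0],"fingers":0.015},{"offset":[0,0,0.003],"turn":[0,0,0],"fingers":0.015},{"offset":[0,0,0],"turn":[0,0,0],"fingers":0.015}]'
python3 -m inch '[{"offset":[0,0,0.004],"turn":[0,0,0],"fingers":0.015},{"offset":[0,0,0.004],"turn":[0,0,0],"fingers":0.015},{"offset":[0,0,0],"turn":[0,0,0],"fingers":0.015}]'
python3 - <<'E'
from h import *
go([.5345,.143,.1095],85)
E
```

```text
time: 43.72
ee_pos: [0.535, 0.1412, 0.1299]
eef_rot: [0.999, -0.046, 0.003, 0.0]
ft_force: [0.1, 0.2, -2.8]
width: 0.0285
time: 44.1
ee_pos: [0.5355, 0.1411, 0.122]
eef_rot: [0.999, -0.046, 0.004, 0.0]
ft_force: [-1.1, -0.4, -2.3]
width: 0.0285
t 44.1 p [0.5355 0.1411 0.122 ] x [ 0.996 -0.093  0.007] y [-0.093 -0.996  0.   ] z [ 0.007 -0.001 -1.   ] F [-1.1 -0.4 -2.3] w 0.0285
offset mm [-1.2 -1.8 12.5] turn z -0.32078912535399695
```

```bash
python3 -m inch '[{"offset":[-0.001,-0.002,0.003],"turn":[0,-0.4,0],"fingers":0.015},{"offset":[0,0,0.003],"turn":[0,0,0],"fingers":0.015},{"offset":[0,0,0],"turn":[0,0,0],"fingers":0.015}]'
python3 -m inch '[{"offset":[0,0,0.003],"turn":[0,0,0],"fingers":0.015},{"offset":[0,0,0.003],"turn":[0,0,0],"fingers":0.015},{"offset":[0,0,0],"turn":[0,0,0],"fingers":0.015}]'
```

```text
time: 44.48
ee_pos: [0.5346, 0.1435, 0.1154]
eef_rot: [0.999, -0.046, -0.0, 0.0]
ft_force: [0.0, 0.6, -2.1]
width: 0.0286
time: 44.85
ee_pos: [0.5352, 0.1434, 0.1096]
eef_rot: [0.999, -0.046, 0.0, 0.0]
ft_force: [0.7, -0.6, -1.1]
width: 0.0286
```

At the home height with no resistance. Release, rise and check.

```bash
python3 -m inch '[{"offset":[0,0,0.001],"turn":[0,0,0],"fingers":0.015},{"offset":[0,0,0],"turn":[0,0,0],"fingers":0.06},{"offset":[0,0,0],"turn":[0,0,0],"fingers":0.06},{"offset":[0,0,0],"turn":[0,0,0],"fingers":0.06},{"offset":[0,0,-0.03],"turn":[0,0,0],"fingers":0.06}]'
python3 -m inch '[{"offset":[0,0,-0.06],"turn":[0,0,0],"fingers":0.06},{"offset":[0,0,-0.06],"turn":[0,0,0],"fingers":0},{"offset":[0,0,-0.04],"turn":[0,0,0],"fingers":0},{"offset":[0,0,0],"turn":[0,0,0],"fingers":0},{"offset":[0,0,0],"turn":[0,0,0],"fingers":0}]'
python3 - <<'E'
from h import *
pose();c=cam("wrist");im=r.camera("wrist");cv2.imwrite("pics/w7.png",im[...,::-1])
for d in r.cut_out("lid","wrist")[:1]: print(rect(c,d["region"],.088))
for k in("key_power_top","key_programme_top","key_stop_top","key_start_top"):
    for d in r.cut_out(k,"wrist")[:2]: print(k,round(d["score"],2),d["extent"],rect(c,d["region"],.098))
E
```

```text
time: 45.48
ee_pos: [0.5342, 0.1432, 0.1377]
eef_rot: [0.999, -0.046, -0.001, 0.0]
ft_force: [0.6, -0.6, 0.3]
width: 0.0573
time: 46.1
ee_pos: [0.5342, 0.1437, 0.3035]
eef_rot: [0.999, -0.046, -0.001, -0.0]
ft_force: [-0.0, -0.1, 0.2]
width: 0.0281
t 46.1 p [0.5342 0.1437 0.3035] x [ 0.996 -0.092 -0.001] y [-0.092 -0.996 -0.   ] z [-0.001  0.001 -1.   ] F [-0.  -0.1  0.2] w 0.0281
(array([534., 142.], dtype=float32), 61, [184, 183])
key_power_top 0.62 [189.9, 144.3, 208.8, 158.1] (array([585., 298.], dtype=float32), 78, [21, 20])
key_programme_top 0.84 [189.1, 171.8, 214.5, 186.5] (array([548., 302.], dtype=float32), 85, [31, 14])
key_programme_top 0.53 [283.9, 1.8, 346.5, 40.3] (array([720., 131.], dtype=float32), 85, [73, 42])
key_stop_top 0.56 [196.7, 196.5, 214.3, 212.2] (array([513., 305.], dtype=float32), 85, [20, 19])
key_start_top 0.54 [195.2, 214.8, 217.6, 238.1] (array([476., 309.], dtype=float32), 128, [31, 27])
```

View pics/w7.png

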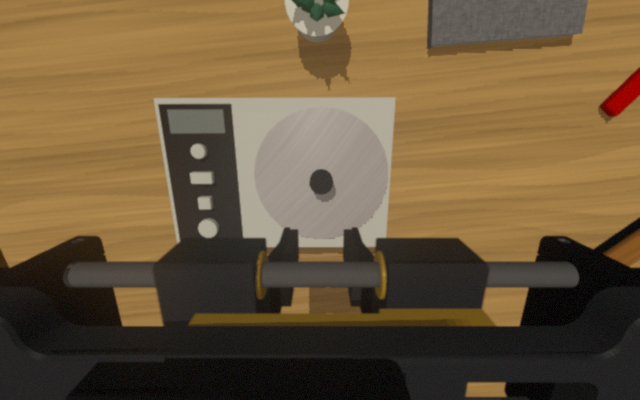

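Lid home at (534,142) mm, with the flange diameter reading 184 mm at housing-top height, so it is seated. Now the power key.

```bash
python3 -m inch '[{"offset":[0.012,-0.05,0.03],"turn":[0,0,0],"fingers":0},{"offset":[0.012,-0.05,0.03],"turn":[0,0,0],"fingers":0},{"offset":[0.012,-0.05,0.03],"turn":[0,0,0],"fingers":0},{"offset":[0,0,0],"turn":[0,0,0],"fingers":0}]' 20
python3 - <<'E'
from h import *
go([.585,.2985,.108],85)
E
```

```text
time: 46.9
ee_pos: [0.5864, 0.291, 0.2081]
eef_rot: [0.999, -0.049, -0.002, 0.001]
ft_force: [0.2, -0.4, 0.8]
width: 0.0004
t 46.9 p [0.5864 0.291  0.2081] x [ 0.995 -0.097 -0.003] y [-0.097 -0.995  0.002] z [-0.003 -0.002 -1.   ] F [ 0.2 -0.4  0.8] w 0.0004
offset mm [ -1.8  -7.5 100. ] turn z -0.5944308839291352
```

```bash
python3 -m inch '[{"offset":[0,-0.005,0.05],"turn":[0,0,0],"fingers":0},{"offset":[0,0,0.03],"turn":[0,0,0],"fingers":0},{"offset":[0,0,0.01],"turn":[0,0,0],"fingers":0},{"offset":[0,0,0],"turn":[0,0,0],"fingers":0}]'
python3 - <<'E'
from h import *
go([.585,.2985,.1],85)
E
```

```text
time: 47.4
ee_pos: [0.5878, 0.2946, 0.1168]
eef_rot: [0.999, -0.05, -0.001, 0.001]
ft_force: [-0.1, -0.1, 0.5]
width: 0.0002
t 47.4 p [0.5878 0.2946 0.1168] x [ 0.995 -0.099 -0.002] y [-0.099 -0.995  0.002] z [-0.002 -0.002 -1.   ] F [-0.1 -0.1  0.5] w 0.0002
offset mm [-3.1 -3.7 16.8] turn z -0.6909421534861622
```

```bash
python3 -m inch '[{"offset":[-0.003,-0.003,0.012],"turn":[0,0,0],"fingers":0},{"offset":[0,0,0.004],"turn":[0,0,0],"fingers":0},{"offset":[0,0,0.002],"turn":[0,0,0],"fingers":0},{"offset":[0,0,0],"turn":[0,0,0],"fingers":0}]'
python3 -m inch '[{"offset":[0,0,0.004],"turn":[0,0,0],"fingers":0},{"offset":[0,0,0],"turn":[0,0,0],"fingers":0}]'
```

```text
time: 47.9
ee_pos: [0.5864, 0.2984, 0.1011]
eef_rot: [0.999, -0.05, 0.001, 0.0]
ft_force: [-0.2, -0.1, 0.4]
width: 0.0001
time: 48.15
ee_pos: [0.5868, 0.2986, 0.0976]
eef_rot: [0.999, -0.05, 0.002, -0.0]
ft_force: [-1.1, -1.2, 2.0]
width: 0.0001
```

```bash
python3 -m inch '[{"offset":[0,0,0.003],"turn":[0,0,0],"fingers":0},{"offset":[0,0,0.002],"turn":[0,0,0],"fingers":0},{"offset":[0,0,0],"turn":[0,0,0],"fingers":0}]'
python3 -m inch '[{"offset":[0,0,0.003],"turn":[0,0,0],"fingers":0},{"offset":[0,0,0],"turn":[0,0,0],"fingers":0}]'
```

```text
time: 48.52
ee_pos: [0.5869, 0.2987, 0.0937]
eef_rot: [0.999, -0.05, 0.002, -0.0]
ft_force: [-2.2, -0.7, 5.2]
width: 0.0004
time: 48.78
ee_pos: [0.587, 0.2988, 0.0939]
eef_rot: [0.999, -0.05, 0.003, 0.0]
ft_force: [-2.2, -1.9, 4.1]
width: 0.0001
```

```bash
python3 -m inch '[{"offset":[0,0,0.004],"turn":[0,0,0],"fingers":0},{"offset":[0,0,0.004],"turn":[0,0,0],"fingers":0}]'
python3 -m inch '[{"offset":[0,0,0.005],"turn":[0,0,0],"fingers":0}]'
```

```text
time: 49.02
ee_pos: [0.5874, 0.299, 0.0928]
eef_rot: [0.999, -0.051, 0.004, 0.001]
ft_force: [-16.3, -12.6, 41.0]
width: 0.0004
time: 49.15
ee_pos: [0.5874, 0.299, 0.0927]
eef_rot: [0.999, -0.051, 0.005, 0.002]
ft_force: [-19.6, -14.2, 48.0]
width: 0.0004
```

Power key bottomed (the force rose sharply at z=0.0927). Let it up, then go to programme.

```bash
python3 -m inch '[{"offset":[0,0,-0.01],"turn":[0,0,0],"fingers":0},{"offset":[0,0,-0.015],"turn":[0,0,0],"fingers":0},{"offset":[0,0,0],"turn":[0,0,0],"fingers":0},{"offset":[-0.038,0,0],"turn":[0,-0.4,-0.6],"fingers":0},{"offset":[0,0,0],"turn":[0,0,0],"fingers":0}]'
python3 - <<'E'
from h import *
go([.5487,.302,.103],85)
E
```

```text
time: 49.78
ee_pos: [0.5483, 0.303, 0.1177]
eef_rot: [0.999, -0.045, 0.001, 0.001]
ft_force: [-0.1, 0.2, 0.7]
width: 0.0004
t 49.77 p [0.5483 0.303  0.1177] x [ 0.996 -0.091  0.003] y [-0.091 -0.996  0.002] z [ 0.002 -0.003 -1.   ] F [-0.1  0.2  0.7] w 0.0004
offset mm [ 0.4  1.  14.7] turn z -0.21291414456050006
```

```bash
python3 -m inch '[{"offset":[0,0,0.012],"turn":[0,0,0],"fingers":0},{"offset":[0,0,0.005],"turn":[0,0,0],"fingers":0},{"offset":[0,0,0],"turn":[0,0,0],"fingers":0}]'
python3 -m inch '[{"offset":[-0.001,0,0.004],"turn":[0,0,0],"fingers":0},{"offset":[0,0,0.004],"turn":[0,0,0],"fingers":0},{"offset":[0,0,0.003],"turn":[0,0,0],"fingers":0}]'
python3 -m inch '[{"offset":[0,0,0.003],"turn":[0,0,0],"fingers":0},{"offset":[0,0,0.003],"turn":[0,0,0],"fingers":0}]'
```

```text
time: 50.15
ee_pos: [0.5494, 0.3018, 0.0979]
eef_rot: [0.999, -0.046, 0.001, 0.002]
ft_force: [-0.9, 0.7, 2.1]
width: 0.0001
time: 50.52
ee_pos: [0.5497, 0.3019, 0.0929]
eef_rot: [0.999, -0.047, 0.002, 0.002]
ft_force: [-14.8, -10.7, 34.9]
width: 0.0002
time: 50.78
ee_pos: [0.5496, 0.3019, 0.0931]
eef_rot: [0.999, -0.047, 0.003, 0.003]
ft_force: [-11.6, -9.0, 28.6]
width: 0.0007
```

```bash
python3 -m inch '[{"offset":[0,0,-0.01],"turn":[0,0,0],"fingers":0},{"offset":[0,0,-0.02],"turn":[0,0,0],"fingers":0},{"offset":[-0.037,0,0],"turn":[0,-0.3,0],"fingers":0},{"offset":[-0.037,0,0],"turn":[0,0,0],"fingers":0},{"offset":[0,0,0],"turn":[0,0,0],"fingers":0}]'
python3 - <<'E'
from h import *
go([.476,.309,.103],85)
E
```

```text
time: 51.4
ee_pos: [0.4748, 0.3102, 0.1268]
eef_rot: [0.999, -0.048, 0.002, 0.002]
ft_force: [0.4, -0.4, -0.1]
width: 0.0002
t 51.4 p [0.4748 0.3102 0.1268] x [ 0.995 -0.095  0.004] y [-0.095 -0.995  0.005] z [ 0.003 -0.005 -1.   ] F [ 0.4 -0.4 -0.1] w 0.0002
offset mm [ 1.2  0.9 23.8] turn z -0.4695747179822547
```

```bash
python3 -m inch '[{"offset":[0,0,0.02],"turn":[0,0,0],"fingers":0},{"offset":[0,0,0.005],"turn":[0,0,0],"fingers":0},{"offset":[0,0,0],"turn":[0,0,0],"fingers":0}]'
python3 -m inch '[{"offset":[-0.001,0,0.004],"turn":[0,0,0],"fingers":0},{"offset":[0,0,0.004],"turn":[0,0,0],"fingers":0},{"offset":[0,0,0.003],"turn":[0,0,0],"fingers":0}]'
python3 -m inch '[{"offset":[0,0,0.003],"turn":[0,0,0],"fingers":0},{"offset":[0,0,0.003],"turn":[0,0,0],"fingers":0}]'
```

```text
time: 51.78
ee_pos: [0.4767, 0.3092, 0.1001]
eef_rot: [0.999, -0.049, 0.002, 0.002]
ft_force: [-0.3, -0.2, -0.2]
width: 0.0006
time: 52.15
ee_pos: [0.4768, 0.3095, 0.0927]
eef_rot: [0.999, -0.049, 0.003, 0.003]
ft_force: [-16.3, -14.7, 48.7]
width: 0.0007
time: 52.4
ee_pos: [0.4767, 0.3095, 0.0929]
eef_rot: [0.999, -0.049, 0.004, 0.005]
ft_force: [-13.3, -11.1, 34.4]
width: 0.0006
```

Start key bottomed. Rise clear and make a final check.

```bash
python3 -m inch '[{"offset":[0,0,-0.01],"turn":[0,0,0],"fingers":0},{"offset":[0,0,-0.05],"turn":[0,0,0],"fingers":0},{"offset":[0,0,-0.06],"turn":[0,0,0],"fingers":0},{"offset":[0,0,-0.06],"turn":[0,0,0],"fingers":0},{"offset":[0,0.04,-0.02],"turn":[0,0,0],"fingers":0}]'
python3 -m inch '[{"offset":[0,0.06,0],"turn":[0,0,0],"fingers":0},{"offset":[0,0.04,0],"turn":[0,0,0],"fingers":0},{"offset":[0,0,0],"turn":[0,0,0],"fingers":0}]'
python3 - <<'E'
from h import *
pose();c=cam("wrist");im=r.camera("wrist");cv2.imwrite("pics/w9.png",im[...,::-1])
for d in r.cut_out("lid","wrist")[:1]: print(rect(c,d["region"],.088))
find(["notebook","plant_pot","clothes_brush"],"top")
E
```

```text
time: 53.02
ee_pos: [0.4695, 0.2732, 0.2982]
eef_rot: [0.999, -0.047, 0.002, 0.004]
ft_force: [1.1, -0.6, -0.5]
width: 0.0007
time: 53.4
ee_pos: [0.4607, 0.169, 0.3012]
eef_rot: [0.999, -0.048, 0.004, 0.004]
ft_force: [-0.5, 1.0, 0.2]
width: 0.0005
t 53.4 p [0.4607 0.169  0.3012] x [ 0.995 -0.097  0.009] y [-0.097 -0.995  0.008] z [ 0.008 -0.008 -1.   ] F [-0.5  1.   0.2] w 0.0005
(array([534., 142.], dtype=float32), 162, [186, 186])
notebook 0.55 [303.0, 111.0, 385.0, 170.0] [ 771. -141.] 89 [219, 157]
plant_pot 0.76 [227.0, 122.0, 258.0, 156.0] [754. 129.] 2 [94, 78]
clothes_brush 0.72 [410.0, 274.0, 461.0, 322.0] [ 340. -379.] 129 [150, 47]
```

View pics/w9.png

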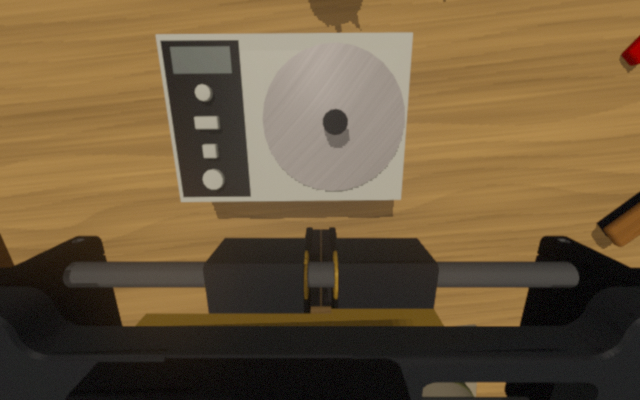

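The lid is home (334,117), the keys are up at x≈203–213, the bystanders are where they were, and the arm is clear. Hand in.

```bash
python3 -c "
from bench import r
print(r.close_job())"
```

```text
the job is handed in; nothing more can be done
None
```

The job is done and handed in at about 53 s on the robot's clock; the interface gives no verdict.

- **Lid and contents:** I set the lid flat on the bench and put the multi-tool, earbud case, bike light and padlock in the chamber. No key fob was to be seen, and I left the two red tools alone. I then put the lid back on.
- **Keys:** I pressed power, programme and start in that order. Each one reached its stop (fingertip about 5 mm below first contact, force rising to 35–48 N) and was released before the next. The stop key was not touched.
- **Last checks:**
  - The lid is at (534, 142) mm, within about 1 mm of the chamber centre I had estimated. Its fingertip height at release (110 mm) was that of the home position.
  - The last picture shows the keys up, but I could only judge that by eye.
  - The notebook, pot and brush are within about 5 mm of where they started, and the arm is clear.
- **What went wrong:** The first multi-tool grasp closed on air and the first grip on the bike light was too shallow; I redid both. In some pictures the detector gave wrong names, so I checked those against size and position.

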